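Sample changeover in the sloping-front enclosure

TASK

Change over the samples in the clear sloping-front enclosure. First lift the top tray off the pile of three and stand it flat in the middle of the black rubber mat, leaving the other two as they are; then pull the enclosure's sash up until it stays up by itself, bring every red-lidded sample cup out and stand it upright on the floor of that tray, and stand every white screw tub from the bench upright inside on the enclosure's floor. Finally bring the sash down, without letting it drop, until it is fully shut; the brown bottle stays inside and the other things on the bench are left alone.

Things in the scene. Friction and masses are not known exactly. Their poses are not given: they have to be found in the camera images.
- top_tray: the tray to use, top one of a pile of three alike: grey plastic, 180 (x) x 176 (y) x 69 mm high, 0.26 kg. Origin: centre of its underside; x across its grip ridge, y along it, z up. Floor top 10 mm, wall tops 34 mm above the origin. In the pile it stands 28 mm above the tray below, its 6 mm foot lying loosely in that tray's rim: lift it straight up. For its ridge and troughs see point tray_grip
- tray_grip (a point): middle of the top tray's grip ridge, 60 mm above the tray's origin, same axes. The ridge runs along y, 156 mm long; its top 22 mm (47 to 69 mm above the origin) is a straight bead 14 mm thick, to be pinched from above with the fingers closing along x. Either side is a trough, its floor clear from 22 to 87 mm off the middle, for two cups: cup centres at x = +-53, y = +-40 mm
- tray_middle: the second tray of the pile, of the same shape and frame; to be left
- tray_bottom: the bottom tray of the pile, of the same shape and frame; to be left; stands on the bench
- bench_mat: black rubber mat fixed on the bench, 215 (x) x 225 (y) x 12 mm; origin at the centre of its underside, so its top is 12 mm above
- enclosure: clear-walled enclosure fixed on the bench, 440 wide (y), 442 deep, 394 high plus collar. Origin: on the bench under the middle of the front sill; x into the enclosure, y along the sill to the left, z up. Floor top z = 12 mm, sill 26 mm high, side walls at y = +-205 mm. The front slopes back at 45 degrees: the shut sash lies at x = z - 37 mm. A cup or tub centred 80 mm or more behind the sill clears it
- sash_edge (a point): middle of the lower edge of the sash. With the sash at its stop it stands 165 mm behind the sill and 200 mm up; all in front of and above the slope is then free, so that cups are reached from above, tool upright or its top leaning towards the robot
- sash (a joint): travel of the sash up the 45 degree slope in m: 0 shut, 0.24 at the upper stop (then 170 mm further in and 170 mm higher). Its counterweight carries more the higher it is: let go below about 0.165 it falls shut, above about 0.175 friction holds it. Moving it takes 1 to 8 N. The counterweight arm swings outside the left wall
- sash_handle (a point): middle of the sash's horizontal steel bar handle: 13 mm thick, 140 mm long along the enclosure's y, a post at each end, standing 52 mm off the pane. Can be pinched from above with the fingers closing along the enclosure's x (60 mm level room between bar and pane). The point's x points square to the pane, inward and down; its z up the slope
- amber_bottle: small brown glass bottle with black cap, 48 dia x 103, standing further back in the enclosure; stays there; origin centre of its foot
- wash_bottle: bystander: wash bottle, 72 dia x 213; origin centre of its foot
- flask_a: bystander: glass conical flask 66 dia x 116; origin centre of its foot
- flask_b: bystander: glass conical flask 58 dia x 101; origin centre of its foot
- bulb: bystander: red rubber pipette bulb 55 dia x 82; origin centre of its foot
- cup_1: sample cup: white plastic cup with a wide red lid, 60 high; lid 56 dia from 48 to 60 mm height, body 51 dia below. Stands in the enclosure. Origin centre of its foot, z up; about 0.07 kg
- cup_2: sample cup: white plastic cup with a wide red lid, 60 high; lid 56 dia from 48 to 60 mm height, body 51 dia below. Stands in the enclosure. Origin centre of its foot, z up; about 0.07 kg
- cup_3: sample cup: white plastic cup with a wide red lid, 60 high; lid 56 dia from 48 to 60 mm height, body 51 dia below. Stands in the enclosure. Origin centre of its foot, z up; about 0.07 kg
- tub_1: fresh sample: white screw tub with white lid, 50 high; lid 52 dia from 35 to 50 mm height, body 50 dia below. Starts on the bench in front of the robot. Origin centre of its foot, z up; about 0.09 kg
- tub_2: fresh sample: white screw tub with white lid, 50 high; lid 52 dia from 35 to 50 mm height, body 50 dia below. Starts on the bench in front of the robot. Origin centre of its foot, z up; about 0.09 kg
Things that resemble listed ones, but are neither listed nor needed, are in the scene too. What is shaped like the tub_2 but green or purple is not meant.

How it is judged:
By the outcome, as a careful person would: the job done as asked, in the order asked, and still so for the second after the job is handed in, with the robot touching nothing.
Of cup_1, cup_2, cup_3 only 2 to 3 are there at a start; the rules pass over those that are not, and their reading is None.
Of tub_1, tub_2 only 1 to 2 are there at a start; the rules pass over those that are not, and their reading is None.
At some moment in a run one of cup_1, cup_2, cup_3 may be knocked a few centimetres aside while the robot is not near it.
It also fails if it takes over 210 s, if anything falls off the work surface, if the arm or the gripper's body presses on something with over 40 N, if the wrist force passes 120 N, or if a joint passes its speed limit or range.

ROBOT

A 6-joint arm with a two-finger parallel gripper is mounted at the origin on a cart in front of the work surface, level with it; the furniture and walls round the work are solid. World frame = base frame: x ahead of the robot, y to its left, z up, the work surface at z = 0. Lengths are in m, angles in rad, forces in N, time in s.
With the tool pointing down it reaches from about 0.35 to 0.85 m from the base axis. Payload 8.1 kg.
Tool frame: the origin (TCP) lies at the very end of the fingers, on their centre line; the grasp point (between the pads) lies 19 mm behind it; z points along the fingers, y is the direction in which the jaws open and shut (so a half turn about z gives the same grasp; the last joint's range is limited). The gripper opens to 93 mm and grips with 3 to 60 N. Pads are 15 mm wide; open, the fingers measure 128 mm over their backs; the gripper's body (75 mm by 188 mm) begins 65 mm behind the grasp point.
Start: joints at [-1.301, 0.13, 1.488, -0, 1.523, -0.085], TCP at [0.208, -0.563, 0.219] pointing down, gripper open.
Joint ranges: [-2.96, 2.96], [-0.89, 2.26], [0.02, 2.5], [-1.34, 4.48], [0, 2.73], [-2.66, 2.66]. Speed limits (rad/s): [2.39, 2.39, 2.79, 3.14, 3.14, 3.14].

INTERFACE

Orientations are given as a rotation vector (axis times angle).
In Python, from plant import robot gives the robot as it stands.
- The arm moves only by the shell command python3 -m inch 'ROWS' [FORCE]. ROWS is JSON, a list that holds one entry, the list of rows, each a list of 7 numbers: the shift along the tool's x, y, z in cm, then the turn, a rotation vector about the tool's x, y, z in degrees, then the gripper command: -1 is fully open, 1 is shut, values between are in proportion. A call has 1 to 5 rows; each row shifts and turns the commanded pose from where the row before left it, along the tool's axes as they then stand; what a row does not reach is not made up. A row lasts 1/10 s, in which the tool goes at most 50 mm and 8.59 degrees, less where a joint would pass 70% of its speed; a pose out of reach is approached as far as the arm can. A call with a gripper value outside its range is refused whole. The fingers move at their own pace and stop on an object; FORCE is the grip in N (left out, the last holds). Time passes only in rows, so rows that do not move let the fingers close. It gives the time, the measured TCP pose, the force and the opening at its end, in the units of the state.
- robot.read_state(): the state, without advancing time (a new reading comes with each control period).
- robot.read_camera(name): name is "side" or "top"; returns a dict with "image" (420x560x3 uint8, blue, green, red), "K" (3x3 intrinsics, pixels), "distortion" ([k1, k2, p1, p2, k3] as OpenCV has them; the pictures are not rectified), "R" (3x3) and "t" (3): a world point X has camera coordinates R X + t. Camera axes: x right, y down, z forward; pixel columns grow to the right and rows downward; lengths in m; the calibration is good to about 2 mm. A picture is of the moment at which its call begins. There is no depth.
- robot.close_job(): hands the job in, once; it reports no verdict.
The state is a dict: "t": time; "q": joint angles; "dq": joint speeds; "joint_torque": joint torques, N m; "tool_pos": TCP position; "orientation": TCP orientation; "force": force on the tool from outside, world axes, zero at the start; "wrist_torque": the same for the moment, N m; "opening": finger opening in m.
Only numpy, scipy, OpenCV 4.12 (cv2) and the standard library are available. Lean on these libraries where they do the work, as an engineer would, in place of code of your own. Each camera call takes 0.05 s, during which the arm holds its last target. There are 200 camera calls.

## Working session

There is one attempt and no reset: what is moved stays moved. The work goes in short steps, Python scripts to look and compute and a shell command to move; the robot and the scene stay as the last step left them, time stands still between calls to the robot, and variables do not carry over. Pictures are saved under pics/ and viewed, about 12 in all and at most 16, crops included, and the job is handed in when it is done.

```bash
ls; mkdir -p pics
cat > h.py <<'E'
import numpy as np, cv2, pickle
from plant import robot
from scipy.spatial.transform import Rotation as Ro
def shot(name,tag):
    c=robot.read_camera(name); pickle.dump(c,open(f'pics/{tag}.pkl','wb')); cv2.imwrite(f'pics/{tag}.png',c['image']); return c
def load(tag): return pickle.load(open(f'pics/{tag}.pkl','rb'))
def ray(c,u,v):
    p=cv2.undistortPoints(np.array([[[u,v]]],float),np.array(c['K'],float),np.array(c['distortion'],float))[0,0]
    R=np.array(c['R']);t=np.array(c['t']); return -R.T@t, R.T@np.array([p[0],p[1],1])
def at(c,u,v,z):
    o,d=ray(c,u,v); return o+d*(z-o[2])/d[2]
def tri(rs):
    A=0;b=0
    for o,d in rs:
        d=d/np.linalg.norm(d);P=np.eye(3)-np.outer(d,d);A=A+P;b=b+P@o
    X=np.linalg.solve(A,b); return X,[np.linalg.norm((np.eye(3)-np.outer(d,d)/(d@d))@(X-o)) for o,d in rs]
def proj(c,X):
    return cv2.projectPoints(np.array(X,float).reshape(-1,1,3),cv2.Rodrigues(np.array(c['R']))[0],np.array(c['t'],float),np.array(c['K'],float),np.array(c['distortion'],float))[0][:,0]
def st():
    s=robot.read_state(); R=Ro.from_rotvec(s['orientation']).as_matrix(); return s,np.array(s['tool_pos']),R
def to(X,R2=None):
    "shift in tool cm and turn in deg to reach world X"
    s,p,R=st(); d=R.T@(np.array(X)-p)*100
    w=np.degrees(Ro.from_matrix(R.T@R2).as_rotvec()) if R2 is not None else None
    return d.round(2),w
E
python3 - <<'E'
from h import *
import cv2
for n in('top','side'):
    c=shot(n,n+'0'); cv2.imwrite(f'pics/{n}0b.png',cv2.resize(c['image'],(800,600)))
    print(n,-np.array(c['R']).T@c['t'])
s,p,R=st();print(s,R)
E
```

```text
pics
top [0.35163413 0.0125372  1.22420539]
side [-0.01788776  1.03029476  0.92140853]
{'t': 0.1, 'q': array([-1.30142775e+00,  1.31063068e-01,  1.48913789e+00, -2.86330055e-06,
        1.52299645e+00, -8.53728452e-02]), 'dq': array([-0.00104881, -0.00323006, -0.00479492,  0.00068546,  0.00061403,
        0.00082355]), 'joint_torque': array([ 1.45022521e-03, -5.61340427e+01, -4.93098021e+01,  7.71984458e-02,
        2.91530835e-02, -8.78653464e-05]), 'tool_pos': array([ 0.20831152, -0.56214909,  0.21772367]), 'orientation': array([-3.09073156e+00, -5.54027660e-01,  2.35929344e-04]), 'force': array([ 0.07165205, -0.63542106,  0.05430159]), 'wrist_torque': array([-0.04511793,  0.00462837,  0.02309965]), 'opening': 0.09268169594575904} [[ 9.37736319e-01  3.47347681e-01 -4.29818614e-04]
 [ 3.47347922e-01 -9.37735054e-01  1.54612419e-03]
 [ 1.33986673e-04 -1.59915341e-03 -9.99998712e-01]]
```

View pics/top0b.png

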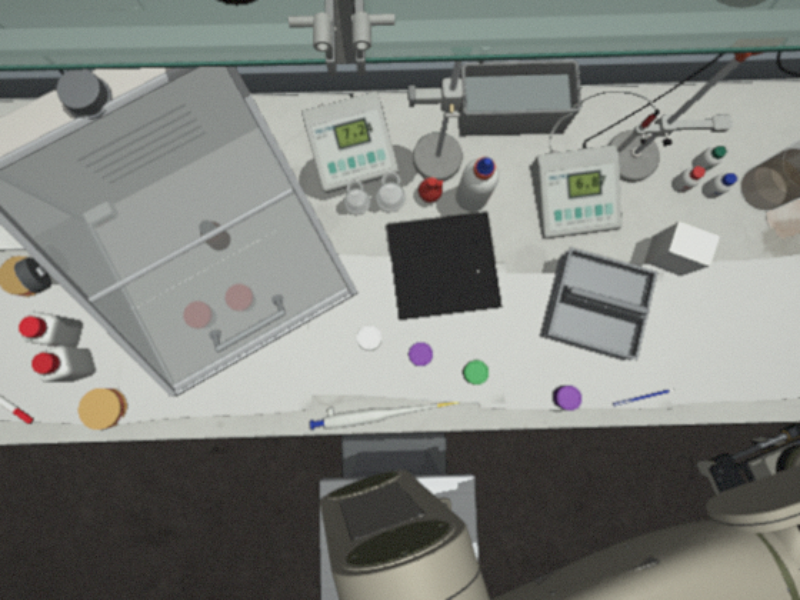

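View pics/side0b.png

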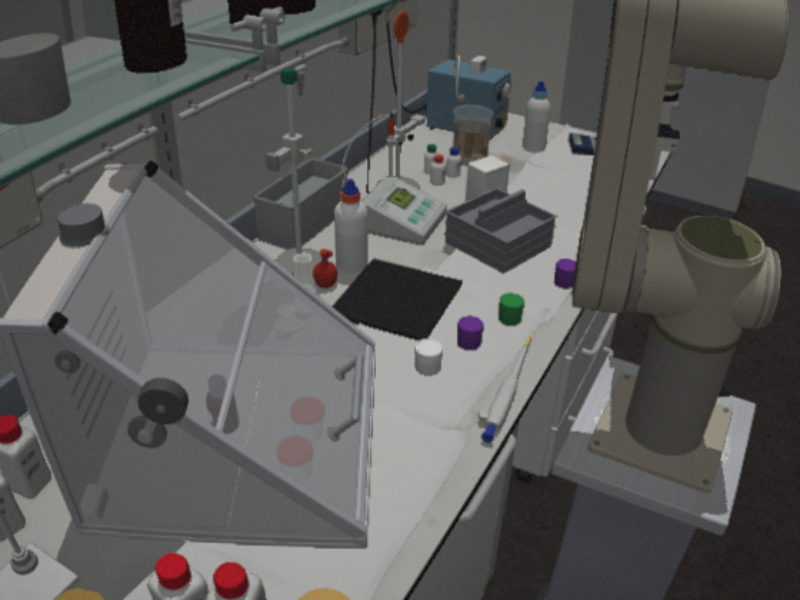

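The top view shows the enclosure upper-left (sill from (175,393) to (355,293)), two red cups at (197,315) and (239,297), one white tub (369,338), mat centre (443,265), and the tray pile (600,303). The side view agrees: two cups, one tub.

Run:
```python
from h import *
c=load('top0')['image']
a=cv2.resize(c[140:280,260:470],None,fx=3.8,fy=3.8,interpolation=cv2.INTER_CUBIC);cv2.imwrite('pics/c1.png',a)
a=cv2.resize(c[130:285,90:260],None,fx=3.8,fy=3.8,interpolation=cv2.INTER_CUBIC);cv2.imwrite('pics/c2.png',a)
c=load('side0')['image']
a=cv2.resize(c[120:330,200:410],None,fx=2.8,fy=2.8,interpolation=cv2.INTER_CUBIC);cv2.imwrite('pics/c3.png',a)
```

```text
(no output)
```

View pics/c1.png

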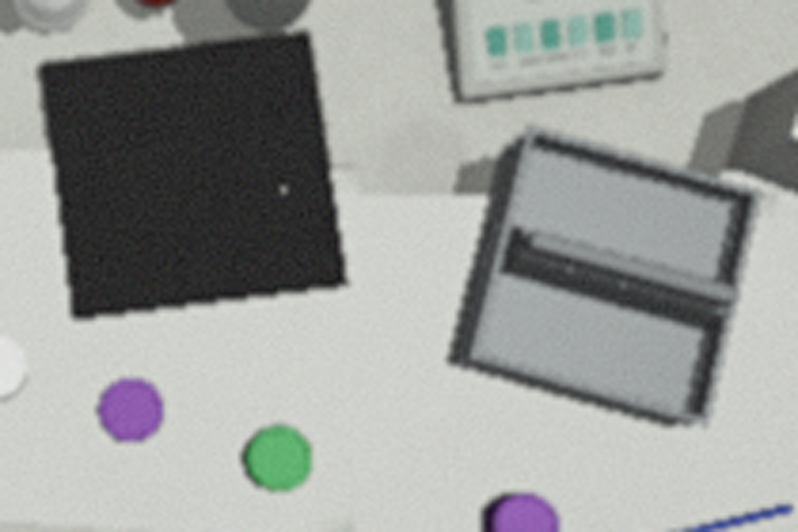

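View pics/c2.png

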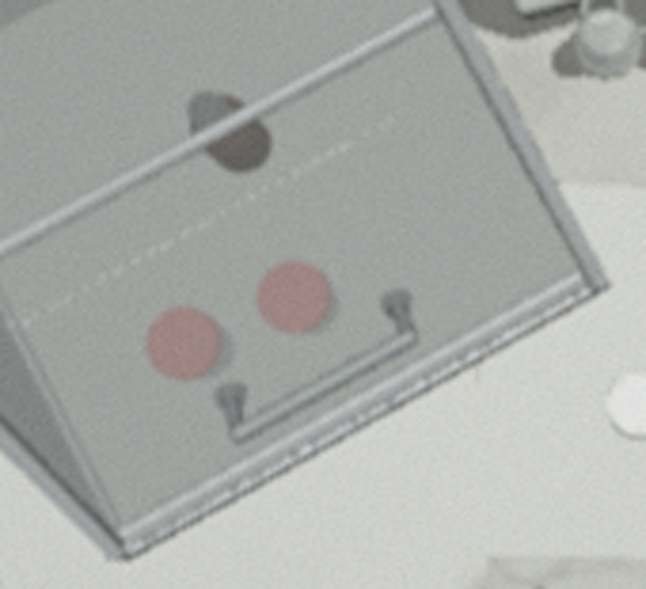

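View pics/c3.png

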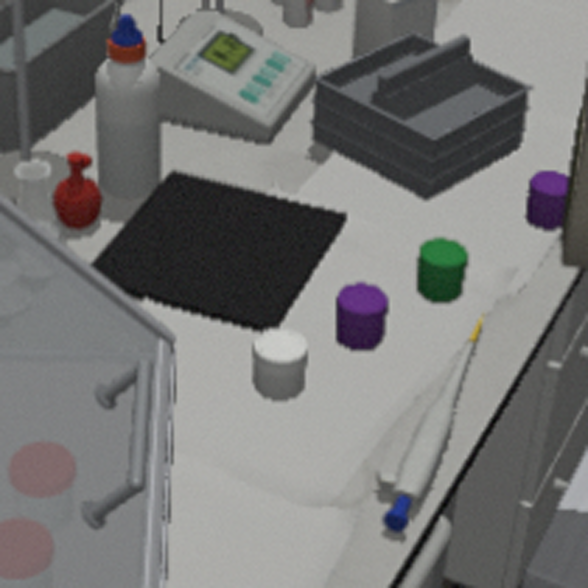

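```bash
cat > m.py <<'E'
from h import *
T=load('top0');S=load('side0')
c1=lambda u,v:((u+.5)/3.8-.5+260,(v+.5)/3.8-.5+140)
c2=lambda u,v:((u+.5)/3.8-.5+90,(v+.5)/3.8-.5+130)
c3=lambda u,v:((u+.5)/2.8-.5+200,(v+.5)/2.8-.5+120)
np.set_printoptions(precision=4,suppress=True)
m=np.array([at(T,*c1(*p),.012) for p in[(40,65),(308,34),(346,283),(76,318)]])
print('mat',m.mean(0),np.linalg.norm(m-np.roll(m,1,0),axis=1),np.degrees(np.arctan2(*(m[0]-m[1])[:2])))
t=np.array([at(T,*c1(*p),.090) for p in[(530,130),(753,192),(697,424),(472,362)]])
print('tray',t.mean(0),np.linalg.norm(t-np.roll(t,1,0),axis=1),[np.degrees(np.arctan2(*(a-b)[:2])) for a,b in((t[0],t[1]),(t[3],t[2]))])
r=np.array([at(T,*c1(*p),.125) for p in[(524,236),(733,297)]]);print('ridge',r.mean(0),np.linalg.norm(r[0]-r[1]),np.degrees(np.arctan2(*(r[0]-r[1])[:2])))
print('ridge tri',tri([ray(T,*c1(629,265)),ray(S,*c3(425,76))]))
print('tub',at(T,*[x for x in (369*.7,338*.7)],.05), tri([ray(T,369*.7,338*.7),ray(S,*c3(280,347))]))
e=np.array([at(T,*c2(*p),0) for p in[(125,558),(607,290)]]);print('front',e,np.linalg.norm(e[0]-e[1]))
O=e.mean(0);y=(e[0]-e[1]);yaw=np.arctan2(-y[0],y[1]);print('O',O,'yaw',np.degrees(yaw))
Rz=Ro.from_euler('z',yaw).as_matrix()
for n,p,q,z in(('cupL',(183,343),(20,546),.072),('cupR',(294,297),(43,469),.072),('hL',(237,435),(138,487),.1),('hR',(412,337),(145,362),.1)):
    X,er=tri([ray(T,*c2(*p)),ray(S,*c3(*q))]);A=at(T,*c2(*p),z);print(n,X,er,'plane',A,'encl',Rz.T@(X-O),Rz.T@(A-O))
A=at(T,*c2(243,145),.115);print('bottle',A,Rz.T@(A-O))
E
python3 m.py
```

```text
mat [ 0.5903 -0.1122  0.012 ] [0.2096 0.2211 0.2072 0.218 ] -5.159331327711441
tray [ 0.4881 -0.4154  0.09  ] [0.1834 0.1724 0.1818 0.1701] [np.float64(17.760426914846693), np.float64(17.200383160768585)]
ridge [ 0.4904 -0.4138  0.125 ] 0.15542771832946312 18.335517835002733
ridge tri (array([ 0.4954, -0.4273,  0.0923]), [np.float64(0.0001525107045079649), np.float64(0.00015251070450808055)])
tub [0.4346 0.0499 0.05  ] (array([0.4372, 0.051 , 0.0466]), [np.float64(0.002583464842624575), np.float64(0.0025834648426245176)])
front [[0.3305 0.4608 0.    ]
 [0.5332 0.0768 0.    ]] 0.43420892633344677
O [0.4318 0.2688 0.    ] yaw 27.834136968608057
cupL [0.4918 0.3964 0.0675] [np.float64(0.0001934302370395367), np.float64(0.00019343023703941167)] plane [0.4911 0.3948 0.072 ] encl [0.1126 0.0848 0.0675] [0.1112 0.0838 0.072 ]
cupR [0.5256 0.3134 0.0654] [np.float64(0.0008132895737155846), np.float64(0.0008132895737155718)] plane [0.5239 0.3113 0.072 ] encl [ 0.1037 -0.0044  0.0654] [ 0.1012 -0.0054  0.072 ]
hL [0.4178 0.339  0.12  ] [np.float64(0.00032077953642909547), np.float64(0.0003207795364290882)] plane [0.4187 0.3447 0.1   ] encl [0.0203 0.0686 0.12  ] [0.0238 0.0733 0.1   ]
hR [0.4859 0.2128 0.1245] [np.float64(0.0017147488454135594), np.float64(0.001714748845413436)] plane [0.4873 0.2166 0.1   ] encl [ 0.0217 -0.0747  0.1245] [ 0.0247 -0.0721  0.1   ]
bottle [0.6327 0.3389 0.115 ] [ 0.2104 -0.0318  0.115 ]
```

```bash
cat >> m.py <<'E'
def box(c,yaw,pts): return Ro.from_euler('z',yaw,degrees=True).apply(np.array(pts,float))+np.array(c)
def over(C,img,f,items):
    for closed,P in items:
        q=np.array([f(*p) for p in proj(C,P)]).round().astype(int); cv2.polylines(img,[q.reshape(-1,1,2)],closed,(0,0,255),1)
tr=lambda z:box([.489,-.415,z],-17.8,[(.09,.088,0),(-.09,.088,0),(-.09,-.088,0),(.09,-.088,0)])
circ=lambda c,r:np.array(c)+np.c_[r*np.cos(np.arange(24)*.2618),r*np.sin(np.arange(24)*.2618),np.zeros(24)]
O=np.array([.4318,.2688,0]);en=lambda P:box(O,28,P)
items=[(1,tr(.09)),(1,tr(0)),(0,box([.489,-.415,.125],-17.8,[(0,.078,0),(0,-.078,0)])),
(1,box([.590,-.112,.012],5.16,[(.1075,.1125,0),(-.1075,.1125,0),(-.1075,-.1125,0),(.1075,-.1125,0)])),
(1,circ([.4355,.050,.05],.026)),(1,circ([.4355,.050,0],.025)),
(1,circ([.491,.395,.072],.028)),(1,circ([.5245,.312,.072],.028)),
(0,en([(.0,.22,0),(0,-.22,0),(0,-.22,.026),(0,.22,.026)])),(0,[[.4178,.339,.12],[.4859,.2128,.1245]])]
I=cv2.resize(S['image'][120:340,190:410],None,fx=2.7,fy=2.7,interpolation=2);over(S,I,lambda u,v:((u-190)*2.7,(v-120)*2.7),items);cv2.imwrite('pics/o1.png',I)
I=cv2.resize(T['image'][120:290,90:490],None,fx=2,fy=2,interpolation=2);over(T,I,lambda u,v:((u-90)*2,(v-120)*2),items);cv2.imwrite('pics/o2.png',I)
E
python3 m.py >/dev/null; python3 -c "
import cv2,numpy as np
a=cv2.imread('pics/o1.png');b=cv2.imread('pics/o2.png')
cv2.imwrite('pics/o1s.png',a)"
```

```text
(no output)
```

View pics/o1s.png

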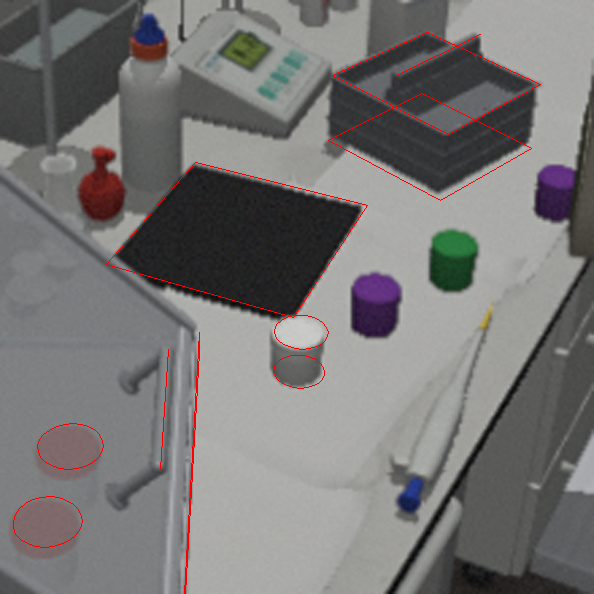

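The overlay of my estimates (tray pile, mat, tub, both cups, sill) fits the side view to within ~2 source px. Now to the tray.

```bash
cat > to.py <<'E'
import sys; from h import *
np.set_printoptions(precision=2,suppress=True)
# to.py x y z jawyaw(deg, direction of tool y in world) [lean deg about jaw axis]: prints turn then shift
a=[float(v) for v in sys.argv[1:]]
s,p,R=st(); Rt=R
print('t',s['t'],'pos',p.round(4),'jaw',np.degrees(np.arctan2(R[1,1],R[0,1])).round(1),'F',s['force'].round(1),'op',round(s['opening'],4),'q6',s['q'][5].round(2))
if len(a)>3:
    def mk(y):
        y=np.radians(y);j=np.array([np.cos(y),np.sin(y),0]);z=np.array([0,0,-1.]);return np.c_[np.cross(j,z),j,z]
    for y in (a[3],a[3]+180):
        Rt=mk(y); w=np.degrees(Ro.from_matrix(R.T@Rt).as_rotvec()); print('turn',w,'then shift cm',Rt.T@(np.array(a[:3])-p)*100)
if a: print('shift now cm',R.T@(np.array(a[:3])-p)*100)
E
python3 -m inch '[[[0,0,0,0,0,-7.4,-1],[0,0,0,0,0,-7.4,-1],[0,0,0,0,0,-7.4,-1],[0,0,0,0,0,-7.4,-1],[0,0,0,0,0,-7.4,-1]]]'
python3 -m inch '[[[0,0,0,0,0,-7.4,-1],[0,0,0,0,0,-7.4,-1],[3.2,3.2,0,0,0,0,-1],[3.2,3.2,0,0,0,0,-1],[3.2,3.2,0,0,0,0,-1]]]'
python3 -m inch '[[[3.2,3.2,0,0,0,0,-1],[3.2,3.2,0,0,0,0,-1],[3.2,3.2,0,0,0,0,-1],[0,0,0,0,0,0,-1],[0,0,0,0,0,0,-1]]]'
python3 to.py .489 -.415 .2 -17.8
```

```text
t: 0.6
tool_pos: [0.2084, -0.5623, 0.218]
orientation: [-2.752, -1.514, -0.0]
force: [-0.4, -0.1, 0.3]
opening: 0.093
t: 1.1
tool_pos: [0.33, -0.4998, 0.2181]
orientation: [-2.54, -1.847, -0.0]
force: [1.3, -0.8, -0.3]
opening: 0.0929
t: 1.6
tool_pos: [0.4506, -0.4379, 0.2179]
orientation: [-2.536, -1.852, 0.001]
force: [-2.0, -0.7, 0.3]
opening: 0.0929
t 1.6 pos [ 0.45 -0.44  0.22] jaw -17.7 F [-2.  -0.7  0.3] op 0.0929 q6 -0.54
turn [-0.08 -0.02  0.07] then shift cm [3.35 2.96 1.79]
turn [   0.03   -0.12 -179.93] then shift cm [-3.35 -2.96  1.79]
shift now cm [3.35 2.96 1.78]
```

```bash
python3 -m inch '[[[3.35,2.95,1,0,0,0,-1],[0,0,4,0,0,0,-1],[0,0,3.5,0,0,0,-1],[0,0,2,0,0,0,-1],[0,0,1.5,0,0,0,-1]]]'
python3 -m inch '[[[0,0,0,0,0,0,-1],[0,0,0,0,0,0,1],[0,0,0,0,0,0,1],[0,0,0,0,0,0,1],[0,0,0,0,0,0,1]]]' 25
python3 -m inch '[[[0,0,0,0,0,0,1],[0,0,0,0,0,0,1],[0,0,0,0,0,0,1],[0,0,0,0,0,0,1],[0,0,0,0,0,0,1]]]' 25
python3 to.py .489 -.415 .2 -17.8
```

```text
t: 2.1
tool_pos: [0.4861, -0.4162, 0.0961]
orientation: [-2.539, -1.845, 0.002]
force: [-0.9, 0.0, 0.8]
opening: 0.0928
t: 2.6
tool_pos: [0.489, -0.4165, 0.0999]
orientation: [2.538, 1.848, 0.0]
force: [0.9, 0.2, -0.7]
opening: 0.0655
t: 3.1
tool_pos: [0.4886, -0.416, 0.0986]
orientation: [2.539, 1.849, 0.0]
force: [0.9, -0.2, -1.0]
opening: 0.0255
t 3.1 pos [ 0.49 -0.42  0.1 ] jaw -17.9 F [ 0.9 -0.2 -1. ] op 0.0255 q6 -0.47
turn [ 0.01 -0.   -0.07] then shift cm [  0.1    0.01 -10.14]
turn [ -0.01  -0.02 179.93] then shift cm [ -0.1   -0.01 -10.14]
shift now cm [  0.11   0.01 -10.14]
```

```bash
python3 -m inch '[[[0,0,0,0,0,0,1],[0,0,0,0,0,0,1],[0,0,0,0,0,0,1],[0,0,0,0,0,0,1],[0,0,0,0,0,0,1]]]' 30
python3 -m inch '[[[0,0,-0.5,0,0,0,1],[0,0,-0.5,0,0,0,1],[0,0,-0.5,0,0,0,1],[0,0,-1,0,0,0,1],[0,0,-2,0,0,0,1]]]'
python3 -m inch '[[[0,0,-3,0,0,0,1],[0,0,-3,0,0,0,1],[0,0,-2,0,0,0,1],[0,0,0,0,0,0,1],[0,0,0,0,0,0,1]]]'
python3 to.py .590 -.112 .2 5.16
```

```text
t: 3.6
tool_pos: [0.4886, -0.416, 0.0986]
orientation: [2.539, 1.849, 0.0]
force: [2.9, -0.5, -2.2]
opening: 0.0208
t: 4.1
tool_pos: [0.4875, -0.4151, 0.1427]
orientation: [-2.537, -1.847, 0.001]
force: [-0.3, -0.6, -2.8]
opening: 0.0211
t: 4.6
tool_pos: [0.4885, -0.4161, 0.2239]
orientation: [2.539, 1.849, 0.0]
force: [-0.1, -0.7, -3.3]
opening: 0.0208
t 4.6 pos [ 0.49 -0.42  0.22] jaw -17.9 F [-0.1 -0.7 -3.3] op 0.0208 q6 -0.47
turn [  0.04   0.03 -23.03] then shift cm [29.38 12.84  2.39]
turn [  0.04  -0.05 156.97] then shift cm [-29.38 -12.84   2.39]
shift now cm [32.06  0.32  2.37]
```

```bash
python3 -m inch '[[[0,0,0,0,0,-4,1],[0,0,0,0,0,-7,1],[0,0,0,0,0,-7,1],[0,0,0,0,0,-5,1],[2,0.87,0,0,0,0,1]]]'
python3 -m inch '[[[3.6,1.57,0,0,0,0,1],[4.2,1.83,0,0,0,0,1],[4.2,1.83,0,0,0,0,1],[4.2,1.83,0,0,0,0,1],[4.2,1.83,0,0,0,0,1]]]'
python3 -m inch '[[[3.5,1.53,0,0,0,0,1],[2.2,1,0,0,0,0,1],[1.3,0.55,0,0,0,0,1],[0,0,0,0,0,0,1],[0,0,0,0,0,0,1]]]'
python3 to.py .590 -.112 .2 5.16
python3 -c "
from h import *
a=shot('top','top1')['image'];b=shot('side','side1')['image']
a=a[120:270,230:480];b=b[90:290,200:420]
cv2.imwrite('pics/v1.png',np.hstack([cv2.resize(a,None,fx=1.6,fy=1.6,interpolation=2)[:240],cv2.resize(b,None,fx=1.2,fy=1.2,interpolation=2)[:240]]))"
```

```text
t: 5.1
tool_pos: [0.4935, -0.3962, 0.2207]
orientation: [-2.116, -2.317, 0.002]
force: [-0.5, 0.3, -2.5]
opening: 0.021
t: 5.6
tool_pos: [0.5648, -0.182, 0.2211]
orientation: [-2.118, -2.316, 0.002]
force: [0.9, 0.3, -2.0]
opening: 0.0206
t: 6.1
tool_pos: [0.5894, -0.1123, 0.2226]
orientation: [-2.119, -2.318, 0.002]
force: [0.8, 0.4, -1.0]
opening: 0.0207
t 6.1 pos [ 0.59 -0.11  0.22] jaw 5.1 F [ 0.8  0.4 -1. ] op 0.0207 q6 -0.36
turn [-0.1   0.   -0.03] then shift cm [0.03 0.06 2.26]
turn [  0.     0.16 179.97] then shift cm [-0.03 -0.06  2.26]
shift now cm [0.03 0.06 2.26]
```

View pics/v1.png

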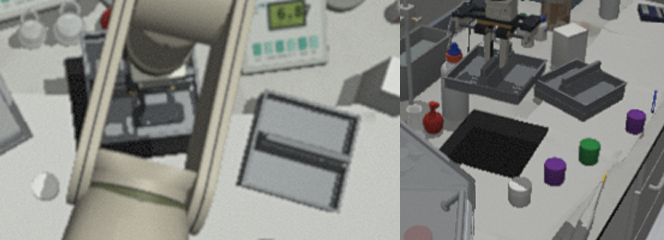

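The tray hangs level on its ridge over the mat; two remain in the pile. Lowering.

```bash
python3 -m inch '[[[0,0,3,0,0,0,1],[0,0,4,0,0,0,1],[0,0,4,0,0,0,1],[0,0,3,0,0,0,1],[0,0,1.5,0,0,0,1]]]'
python3 -m inch '[[[0,0,0.5,0,0,0,1],[0,0,0.3,0,0,0,1],[0,0,0,0,0,0,1],[0,0,0,0,0,0,1],[0,0,0,0,0,0,1]]]'
python3 to.py .590 -.112 .0546 5.16
```

```text
t: 6.7
tool_pos: [0.5875, -0.1125, 0.0649]
orientation: [-2.119, -2.313, 0.004]
force: [-0.2, 0.6, -3.3]
opening: 0.0207
t: 7.2
tool_pos: [0.5911, -0.1119, 0.0622]
orientation: [2.118, 2.317, 0.002]
force: [1.2, 0.3, -2.1]
opening: 0.021
t 7.2 pos [ 0.59 -0.11  0.06] jaw 5.1 F [ 1.2  0.3 -2.1] op 0.021 q6 -0.36
turn [ 0.13  0.05 -0.03] then shift cm [ 0.   -0.11  0.76]
turn [  0.08  -0.21 179.97] then shift cm [-0.    0.11  0.76]
shift now cm [ 0.01 -0.12  0.76]
```

```bash
python3 -m inch '[[[0,0,0.3,0,0,0,1],[0,0,0.2,0,0,0,1],[0,0,0,0,0,0,1],[0,0,0,0,0,0,1],[0,0,0,0,0,0,1]]]'
python3 -m inch '[[[0,0,0.2,0,0,0,1],[0,0,0,0,0,0,1],[0,0,0,0,0,0,1],[0,0,0,0,0,0,1]]]'
python3 -m inch '[[[0,0,0.15,0,0,0,1],[0,0,0,0,0,0,1],[0,0,0,0,0,0,1],[0,0,0,0,0,0,1]]]'
```

```text
t: 7.7
tool_pos: [0.59, -0.1116, 0.0556]
orientation: [-2.12, -2.319, 0.0]
force: [0.7, 0.4, -2.1]
opening: 0.0205
t: 8.1
tool_pos: [0.5904, -0.1118, 0.0545]
orientation: [2.119, 2.318, 0.0]
force: [-2.8, 1.0, 6.1]
opening: 0.0208
t: 8.5
tool_pos: [0.5905, -0.1118, 0.0544]
orientation: [2.119, 2.318, 0.0]
force: [-8.7, 2.7, 16.7]
opening: 0.0205
```

```bash
python3 -m inch '[[[0,0,-0.2,0,0,0,1],[0,0,0,0,0,0,1],[0,0,0,0,0,0,0.2],[0,0,0,0,0,0,-0.5],[0,0,0,0,0,0,-1]]]'
python3 -m inch '[[[0,0,0,0,0,0,-1],[0,0,0,0,0,0,-1],[0,0,0,0,0,0,-1],[0,0,0,0,0,0,-1],[0,0,0,0,0,0,-1]]]'
python3 -m inch '[[[0,0,0,0,0,0,-1],[0,0,0,0,0,0,-1],[0,0,-1,0,0,0,-1],[0,0,-2,0,0,0,-1],[0,0,-4,0,0,0,-1]]]'
python3 -m inch '[[[0,0,-4,0,0,0,-1],[0,0,-4,0,0,0,-1],[0,0,-4,0,0,0,-1],[0,0,-4,0,0,0,-1],[0,0,-2,0,0,0,-1]]]'
python3 to.py .4519 .2759 .25 28
python3 -c "
from h import *
shot('top','top2');shot('side','side2')"
```

```text
t: 9.0
tool_pos: [0.59, -0.1117, 0.0538]
orientation: [-2.12, -2.318, 0.0]
force: [0.2, -0.3, -0.4]
opening: 0.0401
t: 9.5
tool_pos: [0.5901, -0.1117, 0.0541]
orientation: [-2.12, -2.319, -0.0]
force: [0.4, -0.8, -1.0]
opening: 0.0802
t: 10.0
tool_pos: [0.5876, -0.111, 0.122]
orientation: [-2.116, -2.314, 0.004]
force: [0.3, -0.3, -0.4]
opening: 0.0929
t: 10.5
tool_pos: [0.5912, -0.112, 0.3101]
orientation: [2.116, 2.314, 0.005]
force: [0.4, -0.1, -0.2]
opening: 0.0931
t 10.5 pos [ 0.59 -0.11  0.31] jaw 5.1 F [ 0.4 -0.1 -0.2] op 0.0931 q6 -0.36
turn [  0.33   0.2  -22.87] then shift cm [40.78  5.91  6.01]
turn [  0.28  -0.46 157.13] then shift cm [-40.78  -5.91   6.01]
shift now cm [ 39.89 -10.44   5.85]
```

```bash
python3 -m inch '[[[0,0,0,0,0,-7.6,0],[0,0,0,0,0,-7.6,0],[0,0,0,0,0,-7.6,0],[2,0.3,0,0,0,0,0],[4,0.58,0.5,0,0,0,0]]]'
python3 -m inch '[[[4.2,0.6,0.5,0,0,0,0],[4.2,0.6,0.5,0,0,0,0],[4.2,0.6,0.5,0,0,0,0],[4.2,0.6,0.5,0,0,0,0],[4.2,0.6,0.5,0,0,0,0]]]'
python3 -m inch '[[[4.2,0.6,0.5,0,0,0,0],[4.2,0.6,0.5,0,0,0,0],[3.2,0.5,0.5,0,0,0,0],[0,0,0,0,0,0,0],[0,0,0,0,0,0,0]]]'
python3 to.py .452 .274 .2 28
```

```text
t: 11.1
tool_pos: [0.5693, -0.0551, 0.2981]
orientation: [-1.627, -2.686, 0.001]
force: [0.6, 1.3, 1.3]
opening: 0.0576
t: 11.6
tool_pos: [0.4959, 0.1471, 0.2731]
orientation: [-1.623, -2.689, 0.001]
force: [-0.4, 0.6, -0.4]
opening: 0.0466
t: 12.1
tool_pos: [0.4573, 0.2562, 0.2583]
orientation: [-1.619, -2.692, 0.002]
force: [-0.0, -0.4, -0.7]
opening: 0.0465
t 12.1 pos [0.46 0.26 0.26] jaw 28.0 F [-0.  -0.4 -0.7] op 0.0465 q6 -0.07
turn [-0.09  0.   -0.05] then shift cm [1.82 0.37 5.83]
turn [  0.01   0.14 179.95] then shift cm [-1.82 -0.37  5.83]
shift now cm [1.82 0.38 5.83]
```

```bash
python3 -m inch '[[[1.8,0.4,3,0,0,0,0],[0,0,4,0,0,0,0],[0,0,3,0,0,0,0],[0,0,0,0,0,0,0],[0,0,0,0,0,0,0]]]'
python3 to.py .452 .274 .106 28
python3 -c "
from h import *
b=shot('side','side3')['image']
cv2.imwrite('pics/v2.png',cv2.resize(b[160:350,130:340],None,fx=3,fy=3,interpolation=2))"
```

```text
t: 12.6
tool_pos: [0.4537, 0.2724, 0.1595]
orientation: [-1.622, -2.69, 0.001]
force: [1.1, -0.3, 1.2]
opening: 0.0468
t 12.6 pos [0.45 0.27 0.16] jaw 27.8 F [ 1.1 -0.3  1.2] op 0.0468 q6 -0.04
turn [-0.05  0.01 -0.19] then shift cm [ 0.23 -0.08  5.35]
turn [  0.01   0.09 179.81] then shift cm [-0.23  0.08  5.35]
shift now cm [ 0.23 -0.07  5.35]
```

View pics/v2.png

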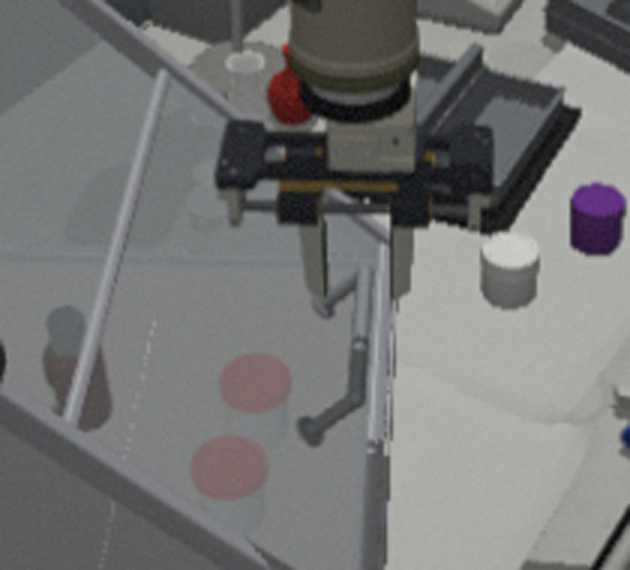

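The fingers straddle the bar (bar ~(360,330), fingers at x≈312 and 400). Descend and pinch.

```bash
python3 -m inch '[[[0.2,0,2,0,0,0,0],[0,0,1.5,0,0,0,0],[0,0,1,0,0,0,0],[0,0,0.5,0,0,0,0],[0,0,0,0,0,0,0]]]'
python3 -m inch '[[[0,0,0.3,0,0,0,0],[0,0,0,0,0,0,0.6],[0,0,0,0,0,0,1],[0,0,0,0,0,0,1],[0,0,0,0,0,0,1]]]' 20
python3 -m inch '[[[0,0,0,0,0,0,1],[0,0,0,0,0,0,1],[0,0,0,0,0,0,1],[0,0,0,0,0,0,1],[0,0,0,0,0,0,1]]]' 45
python3 to.py .452 .274 .106 28
```

```text
t: 13.15
tool_pos: [0.4525, 0.2748, 0.1087]
orientation: [-1.62, -2.691, 0.001]
force: [-0.5, -0.2, 0.2]
opening: 0.0465
t: 13.65
tool_pos: [0.4529, 0.2751, 0.1064]
orientation: [1.62, 2.692, 0.001]
force: [0.1, -0.8, 0.2]
opening: 0.0189
t: 14.15
tool_pos: [0.4519, 0.2746, 0.1062]
orientation: [-1.619, -2.691, 0.003]
force: [-5.6, -3.7, 6.1]
opening: 0.0116
t 14.15 pos [0.45 0.27 0.11] jaw 27.9 F [-5.6 -3.7  6.1] op 0.0116 q6 -0.04
turn [-0.13  0.   -0.06] then shift cm [-0.06 -0.02  0.02]
turn [  0.     0.2  179.94] then shift cm [0.06 0.02 0.02]
shift now cm [-0.06 -0.02  0.02]
```

```bash
python3 -m inch '[[[0,0.3,-0.3,0,0,0,1],[0,0.5,-0.5,0,0,0,1],[0,0.7,-0.7,0,0,0,1],[0,0.8,-0.8,0,0,0,1],[0,0.7,-0.7,0,0,0,1]]]'
python3 to.py
python3 -m inch '[[[0,1,-1,0,0,0,1],[0,1,-1,0,0,0,1],[0,1,-1,0,0,0,1],[0,1,-1,0,0,0,1],[0,1,-1,0,0,0,1]]]'
python3 to.py
```

```text
t: 14.65
tool_pos: [0.477, 0.2881, 0.1349]
orientation: [-1.618, -2.689, 0.008]
force: [-8.3, -3.1, 0.2]
opening: 0.0117
t 14.65 pos [0.48 0.29 0.13] jaw 27.9 F [-8.3 -3.1  0.2] op 0.0117 q6 -0.04
t: 15.15
tool_pos: [0.5218, 0.3123, 0.1857]
orientation: [-1.618, -2.689, 0.006]
force: [-7.9, -0.9, 2.0]
opening: 0.0116
t 15.15 pos [0.52 0.31 0.19] jaw 28.0 F [-7.9 -0.9  2. ] op 0.0116 q6 -0.03
```

```bash
python3 -m inch '[[[0,1,-1,0,0,0,1],[0,1,-1,0,0,0,1],[0,1,-1,0,0,0,1],[0,1,-1,0,0,0,1],[0,1,-1,0,0,0,1]]]'
python3 -m inch '[[[0,1,-1,0,0,0,1],[0,1,-1,0,0,0,1],[0,0.7,-0.7,0,0,0,1],[0,0.3,-0.3,0,0,0,1],[0,0,0,0,0,0,1]]]'
python3 -m inch '[[[0,0.3,-0.3,0,0,0,1],[0,0.2,-0.2,0,0,0,1],[0,0.2,-0.2,0,0,0,1],[0,0,0,0,0,0,1]]]'
python3 to.py
```

```text
t: 15.65
tool_pos: [0.5664, 0.3364, 0.2365]
orientation: [-1.617, -2.69, 0.003]
force: [-7.2, 0.8, 2.8]
opening: 0.0116
t: 16.15
tool_pos: [0.5937, 0.3511, 0.2674]
orientation: [-1.618, -2.692, -0.002]
force: [-7.0, 2.2, 5.3]
opening: 0.0115
t: 16.55
tool_pos: [0.5994, 0.3543, 0.274]
orientation: [-1.617, -2.692, -0.001]
force: [-5.2, 1.5, 5.0]
opening: 0.0115
t 16.55 pos [0.6  0.35 0.27] jaw 28.0 F [-5.2  1.5  5. ] op 0.0115 q6 -0.03
```

```bash
python3 -m inch '[[[0,0,0,0,0,0,0.6],[0,0,0,0,0,0,0.3],[0,0,0,0,0,0,0],[0,0,0,0,0,0,0],[0,0,0,0,0,0,0]]]' 30
python3 -m inch '[[[0,0,-1,0,0,0,0],[0,0,-3,0,0,0,0],[0,-1,-3,0,0,0,0],[0,-4,-2,0,0,0,0],[0,-4,0,0,0,0,-1]]]'
python3 -m inch '[[[-4,-2,0,0,0,0,-1],[-4,-2,0,0,0,0,-1],[-4,-2,0,0,0,0,-1],[-4,-2,0,0,0,0,-1],[-4,-2,0,0,0,0,-1]]]'
python3 -m inch '[[[-4,-2,0,0,0,0,-1],[-4,-2,0,0,0,0,-1],[-4,-2,0,0,0,0,-1],[0,0,0,0,0,0,-1],[0,0,0,0,0,0,-1]]]'
python3 to.py
python3 -c "
from h import *
a=shot('top','top4')['image'];b=shot('side','side4')['image']
a=a[40:290,0:360];b=b[130:370,0:320]
cv2.imwrite('pics/v3.png',np.hstack([cv2.resize(a,None,fx=1.13,fy=2.2*1.13/2.2,interpolation=2)[:282],cv2.resize(b,None,fx=1.175,fy=1.175,interpolation=2)[:282]]))"
```

```text
t: 17.05
tool_pos: [0.6004, 0.3531, 0.2729]
orientation: [-1.62, -2.692, 0.0]
force: [0.4, -0.0, -0.4]
opening: 0.0443
t: 17.55
tool_pos: [0.5214, 0.3112, 0.3674]
orientation: [1.618, 2.689, 0.008]
force: [-0.1, -1.0, 1.3]
opening: 0.051
t: 18.05
tool_pos: [0.5259, 0.0859, 0.3644]
orientation: [1.619, 2.691, 0.001]
force: [1.0, -0.5, 0.3]
opening: 0.0897
t: 18.55
tool_pos: [0.5293, -0.0475, 0.3639]
orientation: [1.623, 2.689, 0.001]
force: [0.3, -0.1, 0.6]
opening: 0.0928
t 18.55 pos [ 0.53 -0.05  0.36] jaw 27.8 F [ 0.3 -0.1  0.6] op 0.0928 q6 -0.67
```

View pics/v3.png

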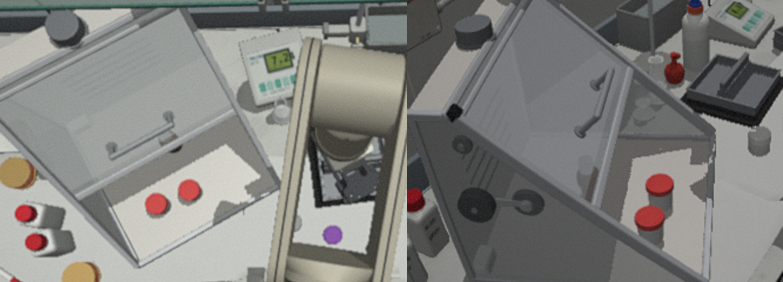

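The sash stays up; two cups stand clear at (156,204) and (189,190) of the left half. Measure the lids by colour.

```bash
cat > cups.py <<'E'
from h import *
import sys
def reds(c,z,lo=80):
    I=c['image'].astype(int);m=((I[...,2]>I[...,1]+lo)&(I[...,2]>I[...,0]+lo)).astype(np.uint8)
    n,_,s,ce=cv2.connectedComponentsWithStats(m)
    return [(ce[i].round(1),s[i][4],s[i][2:4],at(c,*ce[i],z).round(4)) for i in range(1,n) if s[i][4]>60]
if __name__=='__main__':
    for r in reds(load(sys.argv[1]),float(sys.argv[2])): print(*r)
E
python3 cups.py top4 .072; echo; python3 cups.py side4 .066
```

```text
[166.8 207.8] 265 [19 18] [0.524  0.3119 0.072 ]
[137.6 219.9] 264 [18 19] [0.491  0.3953 0.072 ]
[ 20.4 228.3] 167 [15 14] [0.4766 0.7282 0.072 ]
[ 29.6 253.6] 165 [14 14] [0.4037 0.6978 0.072 ]

[214.5 285.6] 282 [22 16] [0.5301 0.3103 0.066 ]
[  4.9 296.2] 118 [12 12] [0.9376 0.6051 0.066 ]
[205.8 313.9] 328 [24 17] [0.4961 0.3945 0.066 ]
[119.5 396. ] 307 [22 18] [0.5148 0.6609 0.066 ]
[160.3 402.4] 310 [22 18] [0.4391 0.6298 0.066 ]
```

Run:
```python
from h import *
b=load('side4');I=cv2.resize(b['image'][150:250,225:345],None,fx=5,fy=5,interpolation=2)
def L(P,cl):
    P=Ro.from_euler('z',5.1,degrees=True).apply(np.array(P,float))+[.590,-.1117,.012]
    q=((proj(b,P)-[225,150]+.5)*5-.5).round().astype(int);cv2.polylines(I,[q.reshape(-1,1,2)],cl,(0,0,255),1)
L([(.09,.088,.034),(-.09,.088,.034),(-.09,-.088,.034),(.09,-.088,.034)],1)
L([(0,.078,.069),(0,-.078,.069)],0)
L([(.1075,.1125,0),(-.1075,.1125,0),(-.1075,-.1125,0),(.1075,-.1125,0)],1)
cv2.imwrite('pics/o3.png',I)
```

```text
(no output)
```

View pics/o3.png

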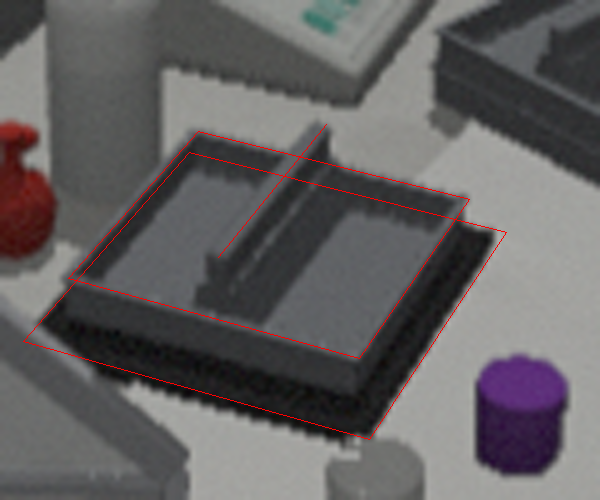

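The tray sits squarely on the mat. Now cup R.

```bash
python3 -m inch '[[[0,0,0,0,0,8.2,-0.6],[0,0,0,0,0,8.2,-0.6],[0,0,0,0,0,8.2,-0.6],[0,0,0,0,0,8.2,-0.6],[0,0,0,0,0,8.2,-0.6]]]'
python3 -m inch '[[[0,0,0,0,0,8.2,-0.6],[0,0,0,0,0,8.2,-0.6],[0,0,0,0,0,8.2,-0.6],[0,0,0,0,0,8.2,-0.6],[0,0,0,0,0,8.2,-0.6]]]'
python3 -m inch '[[[0,0,0,0,0,8,-0.6],[0,0,0,0,0,0,-0.6],[0,0,0,0,0,0,-0.6]]]'
python3 to.py .5255 .310 .25 -62
```

```text
t: 19.15
tool_pos: [0.5294, -0.0447, 0.3635]
orientation: [2.463, 1.95, 0.001]
force: [-0.1, 0.3, 0.2]
opening: 0.0743
t: 19.65
tool_pos: [0.5294, -0.0447, 0.3635]
orientation: [-2.99, -0.964, -0.001]
force: [-0.2, 0.1, -0.1]
opening: 0.0743
t: 19.95
tool_pos: [0.5294, -0.0454, 0.3633]
orientation: [-3.046, -0.767, -0.0]
force: [-0.6, 0.3, 0.0]
opening: 0.0744
t 19.95 pos [ 0.53 -0.05  0.36] jaw -61.7 F [-0.6  0.3  0. ] op 0.0744 q6 0.9
turn [ 0.   -0.02  0.28] then shift cm [ 16.34 -31.56  11.33]
turn [   0.03    0.   -179.72] then shift cm [-16.34  31.56  11.33]
shift now cm [ 16.49 -31.48  11.34]
```

```bash
python3 -m inch '[[[1.5,-2.9,0,0,0,0,-0.6],[2.1,-4,0,0,0,0,-0.6],[2.1,-4,0,0,0,0,-0.6],[2.1,-4,0,0,0,0,-0.6],[2.1,-4,1,0,0,0,-0.6]]]'
python3 -m inch '[[[2.1,-4,2,0,0,0,-0.6],[2.1,-4,2,0,0,0,-0.6],[1.6,-3.2,2,0,0,0,-0.6],[0.7,-1.3,2,0,0,0,-0.6],[0,0,0,0,0,0,-0.6]]]'
python3 to.py .5255 .310 .047 -62
python3 -c "
from h import *
from cups import reds
c=shot('side','side5'); print(*[r[3] for r in reds(c,.066)])"
```

```text
t: 20.45
tool_pos: [0.5284, 0.1692, 0.3549]
orientation: [3.047, 0.765, 0.005]
force: [0.3, -0.1, -0.3]
opening: 0.0744
t: 20.95
tool_pos: [0.5247, 0.3096, 0.269]
orientation: [3.045, 0.769, -0.01]
force: [-0.2, -0.3, -0.9]
opening: 0.0745
t 20.95 pos [0.52 0.31 0.27] jaw -61.7 F [-0.2 -0.3 -0.9] op 0.0745 q6 1.52
turn [-0.04  0.36  0.34] then shift cm [ 0.09  0.   22.2 ]
turn [  -0.57   -0.07 -179.66] then shift cm [-0.09 -0.   22.2 ]
shift now cm [ 0.23  0.02 22.2 ]
[0.5337 0.3033 0.066 ] [0.9375 0.6052 0.066 ] [0.5056 0.3815 0.066 ] [0.5149 0.6609 0.066 ] [0.439  0.6296 0.066 ]
```

```bash
python3 -c "
from h import *
b=load('side5')['image']; a=shot('top','top5')['image']
cv2.imwrite('pics/v4.png',np.hstack([cv2.resize(b[200:350,140:290],None,fx=2.66,fy=2.66,interpolation=2),cv2.resize(a[150:270,90:210],None,fx=3.33,fy=3.33,interpolation=2)[:399]]))"; python3 cups.py side5 .066;python3 cups.py top5 .072
```

```text
[214.9 283.3] 188 [22 12] [0.5337 0.3033 0.066 ]
[  4.9 296.2] 121 [12 12] [0.9375 0.6052 0.066 ]
[205.6 308.6] 78 [14  6] [0.5056 0.3815 0.066 ]
[119.5 396. ] 308 [22 19] [0.5149 0.6609 0.066 ]
[160.3 402.4] 310 [22 18] [0.439  0.6296 0.066 ]
[168.7 206.7] 192 [16 18] [0.5269 0.3065 0.072 ]
[ 20.3 228.3] 166 [15 14] [0.4766 0.7283 0.072 ]
[ 29.5 253.7] 162 [14 14] [0.4034 0.698  0.072 ]
```

View pics/v4.png

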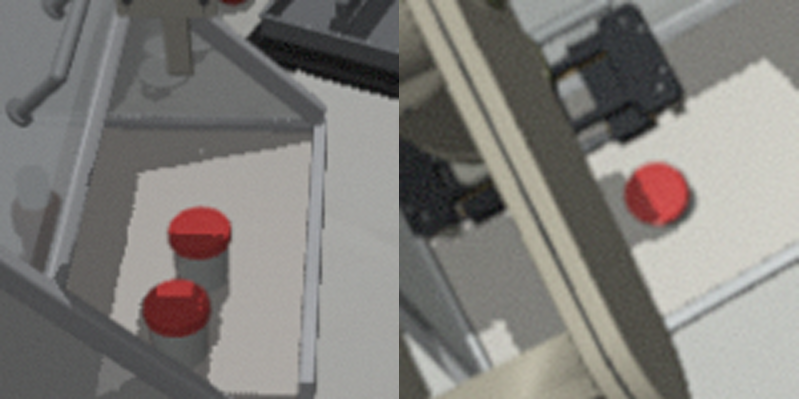

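Both cups unmoved; only the arm's shadow changed the colour blobs. Descend and grip.

```bash
python3 -m inch '[[[0.1,0,3,0,0,0,-0.6],[0,0,4,0,0,0,-0.6],[0,0,4,0,0,0,-0.6],[0,0,4,0,0,0,-0.6],[0,0,3,0,0,0,-0.6]]]'
python3 -m inch '[[[0,0,1.5,0,0,0,-0.6],[0,0,0,0,0,0,-0.6],[0,0,0,0,0,0,-0.6]]]'
python3 to.py .5255 .310 .047 -62
```

```text
t: 21.55
tool_pos: [0.5287, 0.3066, 0.0928]
orientation: [3.049, 0.758, 0.001]
force: [0.1, -0.1, -0.5]
opening: 0.0745
t: 21.85
tool_pos: [0.5296, 0.3082, 0.0805]
orientation: [-3.048, -0.757, -0.004]
force: [1.0, 0.1, 0.4]
opening: 0.0744
t 21.85 pos [0.53 0.31 0.08] jaw -62.1 F [1.  0.1 0.4] op 0.0744 q6 1.53
turn [ 0.01 -0.16 -0.09] then shift cm [-0.28 -0.35  3.35]
turn [ -0.26  -0.02 179.91] then shift cm [0.28 0.35 3.35]
shift now cm [-0.29 -0.35  3.35]
```

```bash
python3 -m inch '[[[-0.25,-0.35,0,0,0,0,-0.6],[0,0,1.5,0,0,0,-0.6],[0,0,1.2,0,0,0,-0.6],[0,0,0.6,0,0,0,-0.6],[0,0,0,0,0,0,-0.6]]]'
python3 to.py .5255 .310 .047 -62
python3 -m inch '[[[0,0,0,0,0,0,0],[0,0,0,0,0,0,1],[0,0,0,0,0,0,1],[0,0,0,0,0,0,1],[0,0,0,0,0,0,1]]]' 20
python3 to.py
```

```text
t: 22.35
tool_pos: [0.5227, 0.3094, 0.043]
orientation: [3.048, 0.758, -0.005]
force: [0.3, -0.4, 0.6]
opening: 0.0745
t 22.35 pos [0.52 0.31 0.04] jaw -62.1 F [ 0.3 -0.4  0.6] op 0.0745 q6 1.53
turn [-0.01  0.2  -0.06] then shift cm [ 0.27  0.08 -0.4 ]
turn [  0.31   0.01 179.94] then shift cm [-0.27 -0.08 -0.4 ]
shift now cm [ 0.27  0.08 -0.4 ]
t: 22.85
tool_pos: [0.5246, 0.3103, 0.0457]
orientation: [-3.048, -0.758, -0.002]
force: [0.4, 0.4, 1.7]
opening: 0.0556
t 22.85 pos [0.52 0.31 0.05] jaw -62.1 F [0.4 0.4 1.7] op 0.0556 q6 1.53
```

```bash
python3 -m inch '[[[0,0,-0.5,0,0,0,1],[0,0,-1.5,0,0,0,1],[0,0,-3,0,0,0,1],[0,0,-4,0,0,0,1],[0,0,-4,0,0,0,1]]]'
python3 -m inch '[[[0,0,-4,0,0,0,1],[0,0,-4,0,0,0,1],[0,0,0,0,0,0,1],[0,0,0,0,0,0,1]]]'
python3 -c "
from h import *
T=load('top0');S=load('side0')
print(at(T,485*.7,165*.7,.21), at(S,(350*.7),(185*.7),.21), at(S,246,193,0), tri([ray(T,485*.7,165*.7),ray(S,350*.7,187*.7)]))"
python3 to.py .6443 -.1069 .2 -84.9;python3 to.py .536 -.116 .2 -84.9
```

```text
t: 23.35
tool_pos: [0.5237, 0.3099, 0.1773]
orientation: [3.049, 0.758, -0.001]
force: [1.3, 1.2, -0.0]
opening: 0.0557
t: 23.75
tool_pos: [0.5249, 0.3104, 0.2578]
orientation: [-3.048, -0.758, -0.006]
force: [0.1, -0.1, -1.7]
opening: 0.0557
[ 0.73623279 -0.17660831  0.21      ] [ 0.73357113 -0.15800138  0.21      ] [ 7.22660587e-01 -1.39521072e-01  1.11022302e-16] (array([ 0.74478206, -0.1791556 ,  0.19258562]), [np.float64(0.001990714052588562), np.float64(0.0019907140525886892)])
t 23.75 pos [0.52 0.31 0.26] jaw -62.1 F [ 0.1 -0.1 -1.7] op 0.0557 q6 1.53
turn [-0.04 -0.23 22.83] then shift cm [ 8.18 42.63  5.78]
turn [   0.32   -0.05 -157.17] then shift cm [ -8.18 -42.63   5.78]
shift now cm [-9.02 42.46  5.75]
t 23.75 pos [0.52 0.31 0.26] jaw -62.1 F [ 0.1 -0.1 -1.7] op 0.0557 q6 1.53
turn [-0.04 -0.23 22.83] then shift cm [-2.69 42.57  5.78]
turn [   0.32   -0.05 -157.17] then shift cm [  2.69 -42.57   5.78]
shift now cm [-19.02  38.19   5.71]
```

```bash
python3 -m inch '[[[-0.4,2,0,0,0,0,1],[-0.8,4,0,0,0,0,1],[-0.9,4.2,0,0,0,0,1],[-0.9,4.2,0,0,0,7.6,1],[0,4.2,0,0,0,7.6,1]]]'
python3 -m inch '[[[0,4.2,0,0,0,7.6,1],[0,4.2,0,0,0,0,1],[0,4.2,0,0,0,0,1],[0,3,0,0,0,0,1],[0,1,0,0,0,0,1]]]'
python3 -m inch '[[[0,0,0,0,0,0,1],[0,0,0,0,0,0,1]]]'
python3 to.py .6443 -.1069 .2 -84.9
```

```text
t: 24.25
tool_pos: [0.5787, 0.1277, 0.2533]
orientation: [3.123, 0.341, -0.005]
force: [0.7, -0.3, -0.2]
opening: 0.0555
t: 24.75
tool_pos: [0.5989, -0.0381, 0.2531]
orientation: [3.139, 0.136, -0.006]
force: [0.1, 1.3, -0.2]
opening: 0.0559
t: 24.95
tool_pos: [0.5995, -0.034, 0.2542]
orientation: [-3.137, -0.141, 0.002]
force: [0.3, 0.2, -1.6]
opening: 0.0555
t 24.95 pos [ 0.6  -0.03  0.25] jaw -84.9 F [ 0.3  0.2 -1.6] op 0.0555 q6 1.34
turn [-0.06  0.09  0.04] then shift cm [3.81 7.66 5.42]
turn [  -0.14   -0.09 -179.96] then shift cm [-3.81 -7.66  5.42]
shift now cm [3.81 7.66 5.41]
```

```bash
python3 -m inch '[[[1.9,3.8,0,0,0,0,1],[1.9,3.8,0,0,0,0,1],[0,0,3,0,0,0,1],[0,0,4,0,0,0,1],[0,0,4,0,0,0,1]]]'
python3 -m inch '[[[0,0,2.5,0,0,0,1],[0,0,1.5,0,0,0,1],[0,0,0,0,0,0,1],[0,0,0,0,0,0,1],[0,0,0,0,0,0,1]]]'
python3 to.py .6443 -.1069 .0557 -84.9
```

```text
t: 25.45
tool_pos: [0.6453, -0.1056, 0.1442]
orientation: [-3.138, -0.143, -0.002]
force: [-0.0, 0.7, -1.0]
opening: 0.0555
t: 25.95
tool_pos: [0.6463, -0.1073, 0.1078]
orientation: [3.137, 0.141, 0.006]
force: [0.3, -0.7, -1.3]
opening: 0.0555
t 25.95 pos [ 0.65 -0.11  0.11] jaw -84.8 F [ 0.3 -0.7 -1.3] op 0.0555 q6 1.24
turn [ 0.07 -0.21  0.06] then shift cm [-0.2  -0.06  5.21]
turn [   0.33    0.11 -179.94] then shift cm [0.2  0.06 5.21]
shift now cm [-0.22 -0.07  5.21]
```

```bash
python3 -m inch '[[[-0.2,0,1.5,0,0,0,1],[0,0,1.5,0,0,0,1],[0,0,1,0,0,0,1],[0,0,0.5,0,0,0,1],[0,0,0,0,0,0,1]]]'
python3 to.py .6443 -.1069 .0557 -84.9
python3 -m inch '[[[0,0,0.3,0,0,0,1],[0,0,0.2,0,0,0,1],[0,0,0,0,0,0,1],[0,0,0,0,0,0,1]]]'
python3 to.py .6443 -.1069 .0557 -84.9
```

```text
t: 26.45
tool_pos: [0.6415, -0.1073, 0.0583]
orientation: [-3.138, -0.14, 0.004]
force: [-0.1, -0.8, -1.2]
opening: 0.0558
t 26.45 pos [ 0.64 -0.11  0.06] jaw -84.9 F [-0.1 -0.8 -1.2] op 0.0558 q6 1.24
turn [-0.06  0.15  0.02] then shift cm [ 0.28 -0.02  0.26]
turn [  -0.24   -0.09 -179.98] then shift cm [-0.28  0.02  0.26]
shift now cm [ 0.28 -0.02  0.26]
t: 26.85
tool_pos: [0.6432, -0.1077, 0.0557]
orientation: [3.138, 0.141, 0.002]
force: [0.1, 0.4, 0.8]
opening: 0.0557
t 26.85 pos [ 0.64 -0.11  0.06] jaw -84.9 F [0.1 0.4 0.8] op 0.0557 q6 1.24
turn [ 0.02 -0.06  0.03] then shift cm [ 0.12 -0.06  0.  ]
turn [   0.09    0.03 -179.97] then shift cm [-0.12  0.06  0.  ]
shift now cm [ 0.12 -0.06  0.  ]
```

```bash
python3 -m inch '[[[0,0,0.1,0,0,0,1],[0,0,0,0,0,0,1],[0,0,0,0,0,0,0],[0,0,0,0,0,0,-0.4],[0,0,0,0,0,0,-0.6]]]'
python3 -m inch '[[[0,0,0,0,0,0,-0.6],[0,0,-1,0,0,0,-0.6],[0,0,-3,0,0,0,-0.6],[0,0,-4,0,0,0,-0.6],[0,0,-4,0,0,0,-0.6]]]'
python3 -m inch '[[[0,0,-4,0,0,0,-0.6],[0,0,-4,0,0,0,-0.6],[0,0,0,0,0,0,-0.6],[0,0,0,0,0,0,-0.6]]]'
python3 to.py .491 .395 .24 -62
python3 -c "
from h import *
shot('side','side6');shot('top','top6')"; python3 cups.py top6 .072;python3 cups.py side6 .066
```

```text
t: 27.35
tool_pos: [0.6428, -0.1076, 0.0542]
orientation: [3.138, 0.141, 0.0]
force: [0.1, -1.2, 0.1]
opening: 0.0674
t: 27.85
tool_pos: [0.6422, -0.1074, 0.1756]
orientation: [-3.138, -0.141, 0.001]
force: [0.8, 0.4, 0.2]
opening: 0.0745
t: 28.25
tool_pos: [0.6436, -0.1077, 0.2566]
orientation: [3.137, 0.141, 0.006]
force: [0.3, 0.1, 0.1]
opening: 0.0743
t 28.25 pos [ 0.64 -0.11  0.26] jaw -84.9 F [0.3 0.1 0.1] op 0.0743 q6 1.24
turn [  0.12  -0.2  -22.87] then shift cm [ 10.13 -51.55   1.66]
turn [ -0.27  -0.16 157.13] then shift cm [-10.13  51.55   1.66]
shift now cm [-10.71 -51.44   1.56]
[311.5 161.3] 173 [17 18] [ 0.6502 -0.1126  0.072 ]
[137.6 219.9] 262 [18 18] [0.4911 0.3954 0.072 ]
[ 20.3 228.3] 166 [15 14] [0.4766 0.7283 0.072 ]
[ 29.5 253.7] 162 [14 14] [0.4034 0.698  0.072 ]
[261.1 181.7] 88 [18  8] [ 0.6628 -0.1305  0.066 ]
[  4.9 296.2] 120 [12 12] [0.9376 0.6053 0.066 ]
[205.7 313.9] 330 [24 17] [0.4964 0.3947 0.066 ]
[119.5 396. ] 310 [22 19] [0.5147 0.6609 0.066 ]
[160.3 402.4] 313 [22 18] [0.4389 0.6298 0.066 ]
```

```bash
python3 -m inch '[[[0,0,0,0,0,-7.6,-0.6],[0,0,0,0,0,-7.6,-0.6],[0,0,0,0,0,-7.6,-0.6],[0.5,-2.5,0,0,0,0,-0.6],[0.85,-4.3,0,0,0,0,-0.6]]]'
python3 -m inch '[[[0.85,-4.3,0,0,0,0,-0.6],[0.85,-4.3,0,0,0,0,-0.6],[0.85,-4.3,0,0,0,0,-0.6],[0.85,-4.3,0,0,0,0,-0.6],[0.85,-4.3,0,0,0,0,-0.6]]]'
python3 -m inch '[[[0.85,-4.3,0,0,0,0,-0.6],[0.85,-4.3,0,0,0,0,-0.6],[0.85,-4.3,0,0,0,0,-0.6],[0.85,-4.3,0,0,0,0,-0.6],[0.85,-4.3,0,0,0,0,-0.6]]]'
python3 -m inch '[[[0,0,0,0,0,0,-0.6],[0,0,0,0,0,0,-0.6]]]'
python3 to.py .491 .395 .09 -62
```

```text
t: 28.85
tool_pos: [0.6217, -0.0425, 0.2513]
orientation: [-3.049, -0.753, 0.006]
force: [-0.1, 1.2, -0.4]
opening: 0.0741
t: 29.35
tool_pos: [0.5578, 0.17, 0.252]
orientation: [-3.049, -0.758, 0.005]
force: [-0.6, -0.1, 0.8]
opening: 0.0745
t: 29.85
tool_pos: [0.4948, 0.3797, 0.2519]
orientation: [3.048, 0.758, -0.005]
force: [0.7, -0.4, -0.1]
opening: 0.0745
t: 30.05
tool_pos: [0.4952, 0.3788, 0.252]
orientation: [3.046, 0.761, -0.005]
force: [-0.4, 0.2, -0.5]
opening: 0.0742
t 30.05 pos [0.5  0.38 0.25] jaw -61.9 F [-0.4  0.2 -0.5] op 0.0742 q6 1.65
turn [0.04 0.2  0.06] then shift cm [ 0.39 -1.63 16.2 ]
turn [  -0.32    0.06 -179.94] then shift cm [-0.39  1.63 16.2 ]
shift now cm [ 0.45 -1.64 16.19]
```

```bash
python3 -m inch '[[[0.4,-1.65,3,0,0,0,-0.6],[0,0,4,0,0,0,-0.6],[0,0,4,0,0,0,-0.6],[0,0,3,0,0,0,-0.6],[0,0,1.5,0,0,0,-0.6]]]'
python3 -m inch '[[[0,0,0,0,0,0,-0.6],[0,0,0,0,0,0,-0.6]]]'
python3 to.py .491 .395 .0465 -62
```

```text
t: 30.55
tool_pos: [0.4907, 0.3918, 0.0944]
orientation: [3.047, 0.755, -0.01]
force: [-0.5, -0.6, -0.2]
opening: 0.0747
t: 30.75
tool_pos: [0.4932, 0.3947, 0.1003]
orientation: [-3.049, -0.757, -0.002]
force: [-0.1, 1.0, 0.5]
opening: 0.0741
t 30.75 pos [0.49 0.39 0.1 ] jaw -62.1 F [-0.1  1.   0.5] op 0.0741 q6 1.68
turn [ 0.   -0.06 -0.13] then shift cm [-0.18 -0.13  5.38]
turn [ -0.1   -0.   179.87] then shift cm [0.18 0.13 5.38]
shift now cm [-0.19 -0.13  5.38]
```

```bash
python3 -c "
from h import *
shot('side','side7')"; python3 cups.py side7 .066
```

```text
[261.3 183.2] 144 [18 10] [ 0.658  -0.1235  0.066 ]
[  4.9 296.2] 120 [12 12] [0.9376 0.6051 0.066 ]
[119.6 396.1] 318 [22 19] [0.5145 0.661  0.066 ]
[160.3 402.5] 316 [22 18] [0.4388 0.6299 0.066 ]
```

```bash
python3 -m inch '[[[-0.15,-0.1,2,0,0,0,-0.6],[0,0,1.5,0,0,0,-0.6],[0,0,1.2,0,0,0,-0.6],[0,0,0.5,0,0,0,-0.6],[0,0,0,0,0,0,-0.6]]]'
python3 to.py .491 .395 .0465 -62
python3 -m inch '[[[0,0,0,0,0,0,0],[0,0,0,0,0,0,1],[0,0,0,0,0,0,1],[0,0,0,0,0,0,1],[0,0,0,0,0,0,1]]]' 20
python3 to.py .491 .395 .0465
```

```text
t: 31.3
tool_pos: [0.49, 0.3949, 0.0463]
orientation: [3.048, 0.758, -0.002]
force: [0.3, -0.9, 0.1]
opening: 0.0742
t 31.3 pos [0.49 0.39 0.05] jaw -62.1 F [ 0.3 -0.9  0.1] op 0.0742 q6 1.68
turn [ 0.01  0.09 -0.07] then shift cm [ 0.1   0.04 -0.02]
turn [  0.14  -0.02 179.93] then shift cm [-0.1  -0.04 -0.02]
shift now cm [ 0.1   0.04 -0.02]
t: 31.8
tool_pos: [0.491, 0.3955, 0.048]
orientation: [-3.048, -0.758, -0.002]
force: [-0.1, -0.8, 4.3]
opening: 0.056
t 31.8 pos [0.49 0.4  0.05] jaw -62.1 F [-0.1 -0.8  4.3] op 0.056 q6 1.68
shift now cm [-0.03  0.05  0.15]
```

```bash
python3 -m inch '[[[0,0,-0.5,0,0,0,1],[0,0,-1.5,0,0,0,1],[0,0,-3,0,0,0,1],[0,0,-4,0,0,0,1],[0,0,-4,0,0,0,1]]]'
python3 -m inch '[[[0,0,-4,0,0,0,1],[0,0,-4,0,0,0,1],[-1,4,0,0,0,0,1],[-1,4,0,0,0,0,1],[-1,4,0,0,0,0,1]]]'
python3 -m inch '[[[-1,4,0,0,0,0,1],[0,0,0,0,0,7.6,1],[0,0,0,0,0,7.6,1],[0,0,0,0,0,7.6,1],[0,0,0,0,0,0,1]]]'
python3 to.py .5357 -.1165 .15 -84.9
```

```text
t: 32.3
tool_pos: [0.49, 0.3949, 0.179]
orientation: [3.048, 0.758, -0.001]
force: [1.4, -0.2, -1.4]
opening: 0.0557
t: 32.8
tool_pos: [0.5203, 0.2742, 0.2588]
orientation: [-3.048, -0.76, -0.003]
force: [1.4, 0.4, -0.5]
opening: 0.0554
t: 33.3
tool_pos: [0.5301, 0.2349, 0.2582]
orientation: [-3.138, -0.137, -0.001]
force: [-0.2, -1.5, -0.7]
opening: 0.0559
t 33.3 pos [0.53 0.23 0.26] jaw -85.0 F [-0.2 -1.5 -0.7] op 0.0559 q6 1.81
turn [-0.01 -0.04 -0.12] then shift cm [-2.56 35.05 10.82]
turn [ -0.07   0.02 179.88] then shift cm [  2.56 -35.05  10.82]
shift now cm [-2.5  35.06 10.81]
```

```bash
python3 -m inch '[[[-0.2,2.6,0,0,0,0,1],[-0.3,4.2,0,0,0,0,1],[-0.3,4.2,0,0,0,0,1],[-0.3,4.2,0,0,0,0,1],[-0.3,4.2,0,0,0,0,1]]]'
python3 -m inch '[[[-0.3,4.2,0,0,0,0,1],[-0.3,4.2,0,0,0,0,1],[-0.3,4.2,0,0,0,0,1],[-0.2,3,0,0,0,0,1],[0,0,4,0,0,0,1]]]'
python3 -m inch '[[[0,0,4,0,0,0,1],[0,0,3,0,0,0,1],[0,0,0,0,0,0,1],[0,0,0,0,0,0,1]]]'
python3 to.py .5357 -.1165 .058 -84.9
```

```text
t: 33.8
tool_pos: [0.5332, 0.0394, 0.2579]
orientation: [3.138, 0.149, 0.001]
force: [1.4, -0.7, -1.4]
opening: 0.0554
t: 34.3
tool_pos: [0.5398, -0.1206, 0.2237]
orientation: [3.133, 0.142, 0.017]
force: [0.3, 0.9, -0.7]
opening: 0.056
t: 34.7
tool_pos: [0.5364, -0.1155, 0.148]
orientation: [-3.138, -0.145, 0.001]
force: [0.1, 0.3, -0.2]
opening: 0.0557
t 34.7 pos [ 0.54 -0.12  0.15] jaw -84.7 F [ 0.1  0.3 -0.2] op 0.0557 q6 1.17
turn [-0.01  0.02  0.17] then shift cm [-0.08  0.09  9.  ]
turn [  -0.03   -0.02 -179.83] then shift cm [ 0.08 -0.09  9.  ]
shift now cm [-0.08  0.09  9.  ]
```

```bash
python3 -m inch '[[[-0.1,0.1,3,0,0,0,1],[0,0,2.5,0,0,0,1],[0,0,1.5,0,0,0,1],[0,0,0.8,0,0,0,1],[0,0,0.4,0,0,0,1]]]'
python3 -m inch '[[[0,0,0,0,0,0,1],[0,0,0,0,0,0,1],[0,0,0,0,0,0,1]]]'
python3 to.py .5357 -.1165 .058 -84.9
```

```text
t: 35.2
tool_pos: [0.5363, -0.1169, 0.066]
orientation: [3.138, 0.142, 0.002]
force: [-0.3, -0.4, -1.4]
opening: 0.0558
t: 35.5
tool_pos: [0.5363, -0.117, 0.0662]
orientation: [3.138, 0.141, 0.002]
force: [-0.5, -1.1, -0.9]
opening: 0.0559
t 35.5 pos [ 0.54 -0.12  0.07] jaw -84.9 F [-0.5 -1.1 -0.9] op 0.0559 q6 1.17
turn [ 0.04 -0.09  0.03] then shift cm [-0.06 -0.06  0.82]
turn [   0.14    0.06 -179.97] then shift cm [0.06 0.06 0.82]
shift now cm [-0.06 -0.06  0.82]
```

```bash
python3 -m inch '[[[0,0,0.4,0,0,0,1],[0,0,0.3,0,0,0,1],[0,0,0,0,0,0,1],[0,0,0,0,0,0,1]]]'
python3 -m inch '[[[0,0,0.15,0,0,0,1],[0,0,0,0,0,0,1],[0,0,0,0,0,0,1]]]'
python3 to.py .5357 -.1165 .058 -84.9
```

```text
t: 35.9
tool_pos: [0.5353, -0.1167, 0.0579]
orientation: [-3.138, -0.14, 0.001]
force: [0.8, 0.0, -0.4]
opening: 0.0558
t: 36.2
tool_pos: [0.5359, -0.1167, 0.0579]
orientation: [-3.138, -0.141, -0.001]
force: [-5.0, 2.5, 10.3]
opening: 0.0557
t 36.2 pos [ 0.54 -0.12  0.06] jaw -84.9 F [-5.   2.5 10.3] op 0.0557 q6 1.17
turn [-0.   -0.03  0.04] then shift cm [-0.02 -0.02 -0.01]
turn [   0.05   -0.   -179.96] then shift cm [ 0.02  0.02 -0.01]
shift now cm [-0.02 -0.02 -0.01]
```

```bash
python3 -m inch '[[[0,0,-0.1,0,0,0,1],[0,0,0,0,0,0,0.2],[0,0,0,0,0,0,-0.2],[0,0,0,0,0,0,-0.6],[0,0,0,0,0,0,-0.6]]]'
python3 -m inch '[[[0,0,0,0,0,0,-0.6],[0,0,-1,0,0,0,-0.6],[0,0,-3,0,0,0,-0.6],[0,0,-4,0,0,0,-0.6],[0,0,-4,0,0,0,-0.6]]]'
python3 -m inch '[[[0,0,0,0,0,-7.6,-0.6],[0,0,0,0,0,-7.6,-0.6],[0,0,0,0,0,-7.6,-0.6],[0,0,0,0,0,0,-0.6]]]'
python3 to.py .4355 .05 .1 -62
python3 -c "
from h import *
b=shot('side','side8')['image'];shot('top','top8')
cv2.imwrite('pics/v5.png',cv2.resize(b[140:270,200:360],None,fx=4,fy=4,interpolation=2))"
```

```text
t: 36.7
tool_pos: [0.5354, -0.1168, 0.0573]
orientation: [-3.138, -0.141, 0.001]
force: [-0.8, -0.1, -0.4]
opening: 0.0675
t: 37.2
tool_pos: [0.5351, -0.1167, 0.1792]
orientation: [-3.138, -0.141, 0.001]
force: [0.5, -0.5, -0.3]
opening: 0.0743
t: 37.6
tool_pos: [0.5357, -0.1168, 0.1785]
orientation: [3.048, 0.761, 0.001]
force: [-1.1, -0.5, -0.6]
opening: 0.0738
t 37.6 pos [ 0.54 -0.12  0.18] jaw -61.9 F [-1.1 -0.5 -0.6] op 0.0738 q6 0.77
turn [ 0.03 -0.03  0.05] then shift cm [ -1.01 -19.44   7.85]
turn [   0.05    0.05 -179.95] then shift cm [ 1.01 19.44  7.85]
shift now cm [ -1.   -19.44   7.84]
```

View pics/v5.png

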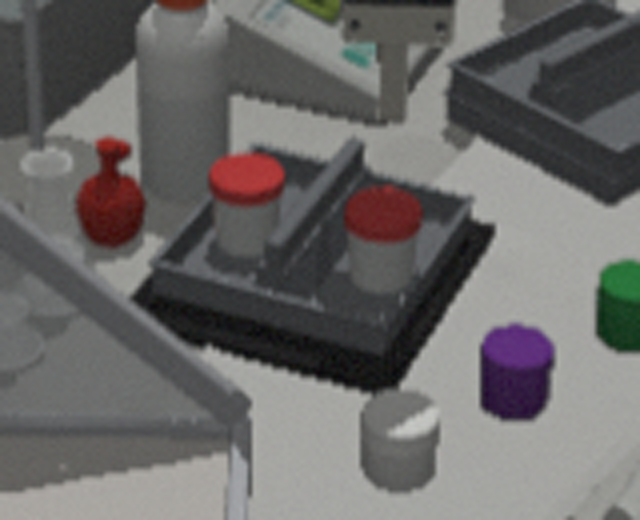

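Both cups (248,200) and (383,240) stand upright in the two troughs; the tub is at (400,440). Next, the tub.

```bash
python3 -m inch '[[[-0.2,-4,0,0,0,0,-0.6],[-0.2,-4,0,0,0,0,-0.6],[-0.2,-4,0,0,0,0,-0.6],[-0.2,-4,0,0,0,0,-0.6],[-0.2,-3.4,3,0,0,0,-0.6]]]'
python3 -m inch '[[[0,0,3,0,0,0,-0.6],[0,0,2,0,0,0,-0.6],[0,0,0,0,0,0,-0.6],[0,0,0,0,0,0,-0.6]]]'
python3 to.py .4355 .05 .0235 -62
```

```text
t: 38.2
tool_pos: [0.4379, 0.0513, 0.1515]
orientation: [3.049, 0.752, 0.012]
force: [1.2, -0.6, -0.1]
opening: 0.0744
t: 38.6
tool_pos: [0.4358, 0.0499, 0.0981]
orientation: [-3.049, -0.755, 0.001]
force: [0.8, -0.9, 0.5]
opening: 0.0741
t 38.6 pos [0.44 0.05 0.1 ] jaw -62.2 F [ 0.8 -0.9  0.5] op 0.0741 q6 1.08
turn [-0.01  0.02 -0.18] then shift cm [-0.03 -0.03  7.46]
turn [  0.03   0.02 179.82] then shift cm [0.03 0.03 7.46]
shift now cm [-0.02 -0.02  7.46]
```

```bash
python3 -m inch '[[[0,0,2.5,0,0,0,-0.6],[0,0,2,0,0,0,-0.6],[0,0,1.5,0,0,0,-0.6],[0,0,1,0,0,0,-0.6],[0,0,0.3,0,0,0,-0.6]]]'
python3 -m inch '[[[0,0,0,0,0,0,-0.6],[0,0,0,0,0,0,0],[0,0,0,0,0,0,1],[0,0,0,0,0,0,1],[0,0,0,0,0,0,1]]]' 20
python3 -m inch '[[[0,0,0,0,0,0,1],[0,0,0,0,0,0,1]]]'
python3 to.py .4355 .05 .0235 -62
```

```text
t: 39.1
tool_pos: [0.4363, 0.0497, 0.0248]
orientation: [3.049, 0.756, 0.0]
force: [-0.5, 1.1, -0.2]
opening: 0.0749
t: 39.6
tool_pos: [0.4364, 0.0499, 0.0252]
orientation: [3.048, 0.758, 0.002]
force: [0.1, -0.7, 2.6]
opening: 0.0515
t: 39.8
tool_pos: [0.4364, 0.0499, 0.0252]
orientation: [3.048, 0.758, 0.002]
force: [-0.5, 0.2, 5.7]
opening: 0.0513
t 39.8 pos [0.44 0.05 0.03] jaw -62.1 F [-0.5  0.2  5.7] op 0.0513 q6 1.08
turn [ 0.03 -0.05 -0.07] then shift cm [-0.07 -0.05  0.17]
turn [ -0.08  -0.05 179.93] then shift cm [0.07 0.05 0.17]
shift now cm [-0.07 -0.05  0.17]
```

```bash
python3 -m inch '[[[0,0,-0.5,0,0,0,1],[0,0,-1.5,0,0,0,1],[0,0,-3,0,0,0,1],[0,0,-4,0,0,0,1],[0,0,-4,0,0,0,1]]]'
python3 -m inch '[[[0,0,-4,0,0,0,1],[0,0,-3,0,0,0,1],[0,0,0,0,0,0,1],[0,0,0,0,0,0,1]]]'
python3 to.py .508 .352 .15 -62
```

```text
t: 40.3
tool_pos: [0.4348, 0.05, 0.1554]
orientation: [-3.048, -0.758, 0.003]
force: [0.7, 0.3, -0.5]
opening: 0.0514
t: 40.7
tool_pos: [0.436, 0.05, 0.2248]
orientation: [3.049, 0.758, 0.001]
force: [-0.1, -0.3, -1.5]
opening: 0.0518
t 40.7 pos [0.44 0.05 0.22] jaw -62.1 F [-0.1 -0.3 -1.5] op 0.0518 q6 1.08
turn [ 0.02 -0.04 -0.07] then shift cm [ 20.54 -23.29   7.48]
turn [ -0.07  -0.03 179.93] then shift cm [-20.54  23.29   7.48]
shift now cm [ 20.5  -23.31   7.49]
```

```bash
python3 -m inch '[[[1.7,-1.9,0,0,0,0,1],[2.8,-3.2,0,0,0,0,1],[2.8,-3.2,0,0,0,0,1],[2.8,-3.2,0,0,0,0,1],[2.8,-3.2,0,0,0,0,1]]]'
python3 -m inch '[[[2.8,-3.2,0,0,0,0,1],[2.8,-3.2,0,0,0,0,1],[2,-2.2,1,0,0,0,1],[0,0,3,0,0,0,1],[0,0,4,0,0,0,1]]]'
python3 -m inch '[[[0,0,3,0,0,0,1],[0,0,2,0,0,0,1],[0,0,0,0,0,0,1],[0,0,0,0,0,0,1]]]'
python3 to.py .508 .352 .037 -62
```

```text
t: 41.2
tool_pos: [0.4798, 0.2414, 0.2218]
orientation: [3.048, 0.758, -0.006]
force: [1.4, -1.0, -1.5]
opening: 0.0516
t: 41.7
tool_pos: [0.5076, 0.353, 0.1429]
orientation: [-3.048, -0.761, -0.0]
force: [1.1, 0.4, -2.0]
opening: 0.0517
t: 42.1
tool_pos: [0.5066, 0.3511, 0.093]
orientation: [3.048, 0.758, -0.005]
force: [-0.3, 0.3, -0.6]
opening: 0.0515
t 42.1 pos [0.51 0.35 0.09] jaw -62.1 F [-0.3  0.3 -0.6] op 0.0515 q6 1.61
turn [ 0.01  0.2  -0.07] then shift cm [ 0.16 -0.01  5.6 ]
turn [  0.32  -0.01 179.93] then shift cm [-0.16  0.01  5.6 ]
shift now cm [ 0.18 -0.01  5.6 ]
```

```bash
python3 -m inch '[[[0.1,0,2,0,0,0,1],[0,0,1.5,0,0,0,1],[0,0,1,0,0,0,1],[0,0,0.6,0,0,0,1],[0,0,0,0,0,0,1]]]'
python3 -m inch '[[[0,0,0.4,0,0,0,1],[0,0,0.2,0,0,0,1],[0,0,0,0,0,0,1],[0,0,0,0,0,0,1]]]'
python3 to.py .508 .352 .037 -62
```

```text
t: 42.6
tool_pos: [0.5082, 0.3519, 0.0428]
orientation: [3.048, 0.758, -0.002]
force: [0.1, 0.5, -1.2]
opening: 0.0517
t: 43.0
tool_pos: [0.5089, 0.3524, 0.038]
orientation: [-3.049, -0.758, -0.001]
force: [-0.7, 0.0, -1.0]
opening: 0.0515
t 43.0 pos [0.51 0.35 0.04] jaw -62.1 F [-0.7  0.  -1. ] op 0.0515 q6 1.61
turn [-0.   -0.03 -0.07] then shift cm [-0.1  -0.01  0.1 ]
turn [ -0.04   0.   179.93] then shift cm [0.1  0.01 0.1 ]
shift now cm [-0.1  -0.01  0.1 ]
```

```bash
python3 -m inch '[[[0,0,0.15,0,0,0,1],[0,0,0,0,0,0,1],[0,0,0,0,0,0,1]]]'
python3 to.py
python3 -m inch '[[[0,0,0,0,0,0,0.2],[0,0,0,0,0,0,-0.2],[0,0,0,0,0,0,-0.6],[0,0,0,0,0,0,-0.6],[0,0,0,0,0,0,-0.6]]]'
python3 -m inch '[[[0,0,-1,0,0,0,-0.6],[0,0,-3,0,0,0,-0.6],[0,0,-4,0,0,0,-0.6],[0,0,-4,0,0,0,-0.6],[0,0,-4,0,0,0,-0.6]]]'
python3 -m inch '[[[0,0,-4,0,0,0,0],[0,0,-4,0,0,0,0],[-4,0,-4,0,0,0,0],[-4,0,-4,0,0,0,0],[-4,0,-1,0,0,0,0]]]'
python3 -m inch '[[[-4,0,0,0,0,0,0],[0,0,0,0,0,0,0],[0,0,0,0,0,0,0]]]'
python3 to.py .6 .353 .32 28
python3 -c "
from h import *
b=shot('side','side9')['image'];shot('top','top9')
cv2.imwrite('pics/v6.png',cv2.resize(b[150:350,80:300],None,fx=3,fy=3,interpolation=2))"
```

```text
t: 43.3
tool_pos: [0.5092, 0.3526, 0.0373]
orientation: [-3.048, -0.758, -0.002]
force: [-1.6, -1.7, 5.3]
opening: 0.0515
t 43.3 pos [0.51 0.35 0.04] jaw -62.1 F [-1.6 -1.7  5.3] op 0.0515 q6 1.61
t: 43.8
tool_pos: [0.5087, 0.3522, 0.036]
orientation: [3.049, 0.758, -0.0]
force: [-0.1, -0.6, -0.4]
opening: 0.0724
t: 44.3
tool_pos: [0.5086, 0.3522, 0.1985]
orientation: [-3.049, -0.758, -0.001]
force: [0.1, 0.7, -0.7]
opening: 0.0743
t: 44.8
tool_pos: [0.411, 0.3005, 0.3623]
orientation: [-3.047, -0.757, -0.011]
force: [1.0, -0.1, 0.1]
opening: 0.0469
t: 45.1
tool_pos: [0.3753, 0.2816, 0.3581]
orientation: [-3.048, -0.758, -0.004]
force: [0.7, -0.4, -0.9]
opening: 0.0462
t 45.1 pos [0.38 0.28 0.36] jaw -62.1 F [ 0.7 -0.4 -0.9] op 0.0462 q6 1.62
turn [  0.11  -0.13 -90.06] then shift cm [-4.24 23.19  3.81]
turn [-0.13 -0.11 89.94] then shift cm [  4.24 -23.19   3.81]
shift now cm [23.18  4.22  3.87]
```

View pics/v6.png

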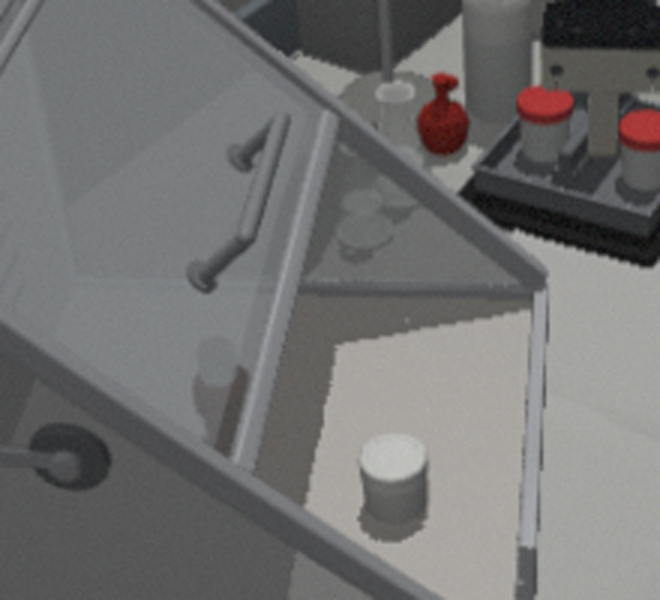

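The tub stands upright inside at (393,475); sash still up, both cups in the tray. Now shut the sash.

```bash
python3 -m inch '[[[0,0,0,0,0,-8.2,0],[0,0,0,0,0,-8.2,0],[0,0,0,0,0,-8.2,0],[0,0,0,0,0,-8.2,0],[0,0,0,0,0,-8.2,0]]]'
python3 -m inch '[[[0,0,0,0,0,-8.2,0],[0,0,0,0,0,-8.2,0],[0,0,0,0,0,-8.2,0],[0,0,0,0,0,-8.2,0],[0,0,0,0,0,-8.2,0]]]'
python3 -m inch '[[[0,0,0,0,0,-8,0],[-0.7,3.8,0,0,0,0,0],[-0.7,3.8,0,0,0,0,0],[-0.7,3.8,0,0,0,0,0],[-0.7,3.8,0,0,0,0,0]]]'
python3 -m inch '[[[-0.7,3.8,0,0,0,0,0],[-0.5,2.8,0,0,0,0,0],[0,0,0,0,0,0,0],[0,0,0,0,0,0,0]]]'
python3 to.py .6 .3537 .274 28
```

```text
t: 45.7
tool_pos: [0.3765, 0.2821, 0.3563]
orientation: [-2.585, -1.785, 0.002]
force: [-0.3, 1.1, 0.2]
opening: 0.0466
t: 46.2
tool_pos: [0.3765, 0.282, 0.3563]
orientation: [-1.796, -2.577, 0.002]
force: [-0.4, 0.0, -0.1]
opening: 0.0465
t: 46.7
tool_pos: [0.5254, 0.3288, 0.3556]
orientation: [-1.62, -2.691, 0.002]
force: [-0.6, -0.1, 0.7]
opening: 0.0466
t: 47.1
tool_pos: [0.5876, 0.3485, 0.3543]
orientation: [-1.619, -2.69, 0.004]
force: [-0.8, 1.4, 0.2]
opening: 0.0463
t 47.1 pos [0.59 0.35 0.35] jaw 27.9 F [-0.8  1.4  0.2] op 0.0463 q6 -0.03
turn [-0.2  -0.01 -0.1 ] then shift cm [-0.12  1.34  8.03]
turn [ -0.02   0.31 179.9 ] then shift cm [ 0.12 -1.34  8.03]
shift now cm [-0.12  1.36  8.03]
```

```bash
python3 -m inch '[[[-0.1,1.35,0,0,0,0,0],[0,0,2,0,0,0,0],[0,0,0,0,0,0,0],[0,0,0,0,0,0,0]]]'
python3 to.py .6 .3537 .274 28
python3 -m inch '[[[0,0,2,0,0,0,0],[0,0,2,0,0,0,0],[0,0,1.3,0,0,0,0],[0,0,0.6,0,0,0,0],[0,0,0,0,0,0,0]]]'
python3 to.py .6 .3537 .274 28
```

```text
t: 47.5
tool_pos: [0.5985, 0.3538, 0.3372]
orientation: [-1.619, -2.692, 0.001]
force: [-0.5, 0.8, 0.1]
opening: 0.0467
t 47.5 pos [0.6  0.35 0.34] jaw 27.9 F [-0.5  0.8  0.1] op 0.0467 q6 -0.03
turn [-0.04 -0.   -0.05] then shift cm [-0.08  0.13  6.32]
turn [ -0.     0.06 179.95] then shift cm [ 0.08 -0.13  6.32]
shift now cm [-0.08  0.14  6.32]
t: 48.0
tool_pos: [0.5989, 0.3538, 0.2775]
orientation: [-1.619, -2.691, 0.001]
force: [-0.2, -0.0, -0.9]
opening: 0.0466
t 48.0 pos [0.6  0.35 0.28] jaw 27.9 F [-0.2 -0.  -0.9] op 0.0466 q6 -0.03
turn [-0.06 -0.   -0.07] then shift cm [-0.06  0.09  0.35]
turn [ -0.01   0.09 179.93] then shift cm [ 0.06 -0.09  0.35]
shift now cm [-0.06  0.09  0.35]
```

```bash
python3 -m inch '[[[0,0.1,0.35,0,0,0,0],[0,0,0,0,0,0,0.5],[0,0,0,0,0,0,1],[0,0,0,0,0,0,1],[0,0,0,0,0,0,1]]]' 20
python3 -m inch '[[[0,0,0,0,0,0,1],[0,0,0,0,0,0,1],[0,0,0,0,0,0,1],[0,0,0,0,0,0,1],[0,0,0,0,0,0,1]]]' 45
python3 to.py .4525 .275 .1062 
python3 -m inch '[[[0,-0.3,0.3,0,0,0,1],[0,-0.5,0.5,0,0,0,1],[0,-0.7,0.7,0,0,0,1],[0,-0.8,0.8,0,0,0,1],[0,-0.8,0.8,0,0,0,1]]]'
python3 to.py .4525 .275 .1062
```

```text
t: 48.5
tool_pos: [0.6003, 0.3544, 0.2747]
orientation: [1.62, 2.692, 0.001]
force: [0.2, 0.9, 1.1]
opening: 0.0192
t: 49.0
tool_pos: [0.6, 0.3542, 0.2747]
orientation: [-1.62, -2.692, 0.001]
force: [-5.3, -3.0, 3.8]
opening: 0.0119
t 49.0 pos [0.6  0.35 0.27] jaw 27.9 F [-5.3 -3.   3.8] op 0.0119 q6 -0.03
shift now cm [ -0.09 -16.73  16.85]
t: 49.5
tool_pos: [0.5729, 0.3396, 0.2439]
orientation: [1.619, 2.691, 0.001]
force: [-3.0, -3.1, 5.2]
opening: 0.0116
t 49.5 pos [0.57 0.34 0.24] jaw 27.9 F [-3.  -3.1  5.2] op 0.0116 q6 -0.03
shift now cm [ -0.06 -13.69  13.76]
```

```bash
python3 -m inch '[[[0,-0.9,0.9,0,0,0,1],[0,-0.9,0.9,0,0,0,1],[0,-0.9,0.9,0,0,0,1],[0,-0.9,0.9,0,0,0,1],[0,-0.9,0.9,0,0,0,1]]]'
python3 -m inch '[[[0,-0.9,0.9,0,0,0,1],[0,-0.9,0.9,0,0,0,1],[0,-0.9,0.9,0,0,0,1],[0,-0.9,0.9,0,0,0,1],[0,-0.9,0.9,0,0,0,1]]]'
python3 to.py .4525 .275 .1062 
python3 -m inch '[[[0,-0.9,0.9,0,0,0,1],[0,-0.8,0.8,0,0,0,1],[0,-0.6,0.6,0,0,0,1],[0,-0.4,0.4,0,0,0,1],[0,-0.3,0.3,0,0,0,1]]]'
python3 to.py .4525 .275 .1062
```

```text
t: 50.0
tool_pos: [0.5329, 0.318, 0.1984]
orientation: [1.62, 2.691, -0.001]
force: [-3.5, -5.0, 4.0]
opening: 0.0116
t: 50.5
tool_pos: [0.4926, 0.2963, 0.1527]
orientation: [1.62, 2.691, -0.004]
force: [-4.4, -6.9, 2.9]
opening: 0.0116
t 50.5 pos [0.49 0.3  0.15] jaw 27.9 F [-4.4 -6.9  2.9] op 0.0116 q6 -0.03
shift now cm [ 0.01 -4.53  4.66]
t: 51.0
tool_pos: [0.4654, 0.2816, 0.1218]
orientation: [-1.62, -2.691, 0.007]
force: [-3.7, -8.4, 1.1]
opening: 0.0118
t 51.0 pos [0.47 0.28 0.12] jaw 27.9 F [-3.7 -8.4  1.1] op 0.0118 q6 -0.04
shift now cm [ 0.03 -1.44  1.56]
```

```bash
python3 -m inch '[[[0,-0.4,0.4,0,0,0,1],[0,-0.4,0.4,0,0,0,1],[0,-0.3,0.3,0,0,0,1],[0,-0.2,0.2,0,0,0,1],[0,0,0,0,0,0,1]]]'
python3 to.py .4525 .275 .1062 
python3 -m inch '[[[0,-0.15,0.15,0,0,0,1],[0,-0.15,0.15,0,0,0,1],[0,0,0,0,0,0,1],[0,0,0,0,0,0,1]]]'
python3 to.py .4525 .275 .1062
```

```text
t: 51.5
tool_pos: [0.4536, 0.2752, 0.1083]
orientation: [-1.62, -2.691, 0.009]
force: [-3.7, -9.9, -1.7]
opening: 0.0117
t 51.5 pos [0.45 0.28 0.11] jaw 27.9 F [-3.7 -9.9 -1.7] op 0.0117 q6 -0.04
shift now cm [ 0.04 -0.1   0.21]
t: 51.9
tool_pos: [0.452, 0.2743, 0.1065]
orientation: [1.62, 2.691, -0.006]
force: [-3.2, -9.0, 2.2]
opening: 0.012
t 51.9 pos [0.45 0.27 0.11] jaw 27.9 F [-3.2 -9.   2.2] op 0.012 q6 -0.04
shift now cm [0.04 0.07 0.03]
```

```bash
python3 -m inch '[[[0,-0.15,0.15,0,0,0,1],[0,0,0,0,0,0,1],[0,0,0,0,0,0,1]]]'
python3 to.py .4525 .275 .1062 
python3 -m inch '[[[0,-0.2,0.2,0,0,0,1],[0,0,0,0,0,0,1],[0,0,0,0,0,0,1]]]'
python3 to.py .4525 .275 .1062
```

```text
t: 52.2
tool_pos: [0.452, 0.2744, 0.1065]
orientation: [1.619, 2.69, -0.001]
force: [-1.5, -7.8, 6.8]
opening: 0.0116
t 52.2 pos [0.45 0.27 0.11] jaw 27.9 F [-1.5 -7.8  6.8] op 0.0116 q6 -0.04
shift now cm [0.03 0.07 0.03]
t: 52.5
tool_pos: [0.4521, 0.2744, 0.1064]
orientation: [1.618, 2.688, 0.005]
force: [0.6, -6.5, 14.0]
opening: 0.0118
t 52.5 pos [0.45 0.27 0.11] jaw 27.9 F [ 0.6 -6.5 14. ] op 0.0118 q6 -0.04
shift now cm [0.04 0.07 0.02]
```

The pose no longer changes while the force rises: the sash is on its stop. Release and back away.

```bash
python3 -m inch '[[[0,0,0,0,0,0,0.6],[0,0,0,0,0,0,0.3],[0,0,0,0,0,0,0],[0,0,0,0,0,0,0],[0,0,0,0,0,0,0]]]' 30
python3 to.py
python3 -m inch '[[[0,0,-2,0,0,0,0],[0,0,-4,0,0,0,0],[0,0,-4,0,0,0,0],[0,0,-4,0,0,0,0],[0,0,-4,0,0,0,0]]]'
python3 -m inch '[[[-4,-1,-2,0,0,0,0],[-4,-1,0,0,0,0,0],[-4,-1,0,0,0,0,0],[-4,-1,0,0,0,0,0],[-4,-1,0,0,0,0,0]]]'
python3 -m inch '[[[-4,-1,0,0,0,0,0],[-4,-1,0,0,0,0,0],[-4,-1,0,0,0,0,0],[-4,-1,0,0,0,0,0],[-4,-1,0,0,0,0,0]]]'
python3 -m inch '[[[-4,-1,0,0,0,0,0],[-4,-1,0,0,0,0,0],[-4,-1,0,0,0,0,0],[-4,-1,0,0,0,0,0],[-4,-1,0,0,0,0,0]]]'
python3 to.py
python3 -c "
from h import *
a=shot('top','topF')['image'];b=shot('side','sideF')['image']
cv2.imwrite('pics/v7.png',np.hstack([cv2.resize(a[40:300,60:480],None,fx=.95,fy=.95,interpolation=2)[:240],cv2.resize(b[120:380,0:400],None,fx=1,fy=.95,interpolation=2)[:240]]))
cv2.imwrite('pics/v8.png',cv2.resize(a[40:300,60:480],None,fx=1.9,fy=1.9,interpolation=2))
cv2.imwrite('pics/v9.png',cv2.resize(b[110:370,0:400],None,fx=2,fy=2,interpolation=2))"
```

```text
t: 53.0
tool_pos: [0.4493, 0.2745, 0.1035]
orientation: [-1.619, -2.692, 0.001]
force: [1.1, 0.2, 0.0]
opening: 0.0445
t 53.0 pos [0.45 0.27 0.1 ] jaw 27.9 F [1.1 0.2 0. ] op 0.0445 q6 -0.04
t: 53.5
tool_pos: [0.4493, 0.2744, 0.2853]
orientation: [-1.62, -2.692, 0.0]
force: [0.6, 0.1, 0.4]
opening: 0.0467
t: 54.0
tool_pos: [0.4992, 0.0729, 0.3038]
orientation: [1.619, 2.692, 0.0]
force: [0.6, 0.6, -1.0]
opening: 0.0465
t: 54.5
tool_pos: [0.5487, -0.1274, 0.3037]
orientation: [1.62, 2.692, 0.0]
force: [0.5, 0.3, -0.3]
opening: 0.0468
t: 55.0
tool_pos: [0.5982, -0.3275, 0.3034]
orientation: [-1.62, -2.692, -0.0]
force: [-0.3, 0.7, 0.1]
opening: 0.0465
t 55.0 pos [ 0.6  -0.33  0.3 ] jaw 27.9 F [-0.3  0.7  0.1] op 0.0465 q6 -1.06
```

View pics/v8.png

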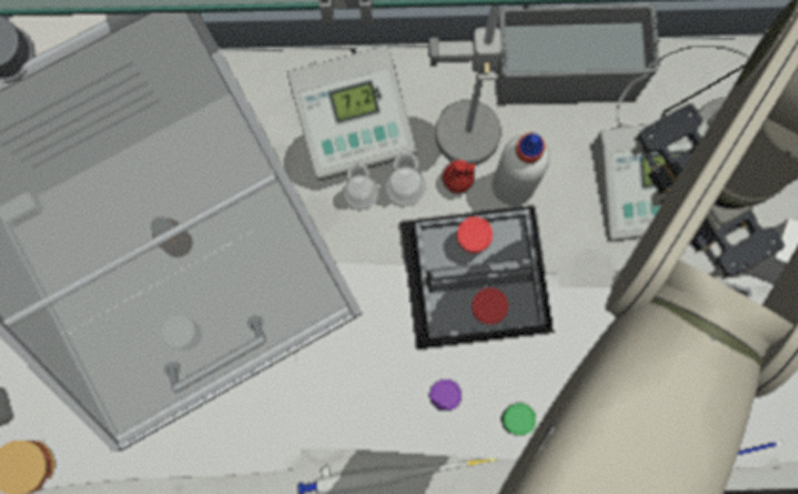

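View pics/v9.png

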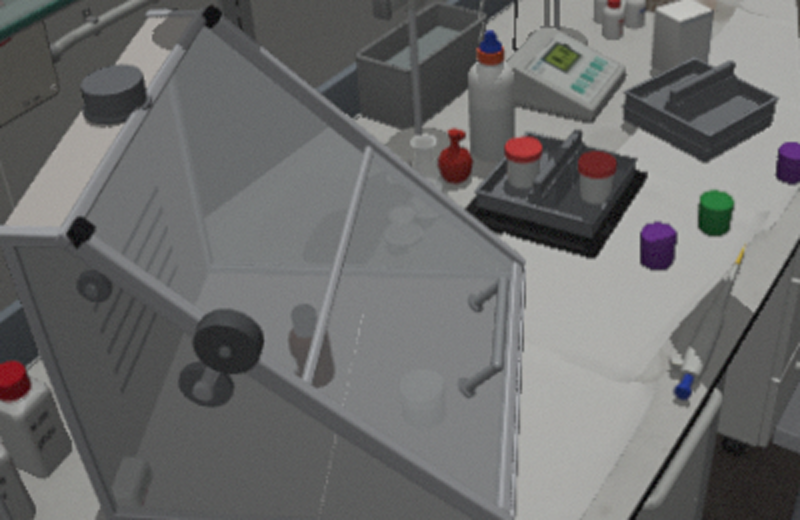

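The final views show the sash shut, with the tub and brown bottle standing inside. Both cups are upright in the tray on the mat, two trays remain in the pile, and the bystanders are untouched.

```bash
python3 -c "
from plant import robot
print(robot.close_job())"
```

```text
the job is handed in; nothing more can be done
None
```

The job is done and handed in at about 55 s of the 210 s allowed.

- **What I did:** I lifted the top tray off the pile and set it on the mat, then raised the sash to its stop, where it held by itself. Two red-lidded cups were present, and both now stand one in each trough of the tray. One white tub was present, and it stands inside on the enclosure floor. I brought the sash down in the grip until it was shut.
- **Last checks:** On closing, the handle's position stopped changing (back at its starting shut pose within 1 mm) while the force rose to about 14 N. It stayed shut after release. The final top and side pictures show:
  - the cups upright in the tray;
  - the tray square on the mat;
  - the tub and brown bottle upright inside;
  - two trays left in the pile, and the other things on the bench where they were.
- **What disagreed:**
  - The side camera read about 3 to 5 mm off the top camera throughout, which did not matter for the grasps.
  - The gripper showed about 21 mm on the tray's 14 mm bead, yet the tray hung level and landed where planned.
  - Neither cup was seen to be knocked aside during the run.

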